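# Turn the spice jar over in the crank cradle and bring it back upright

## Robot

A 7-joint arm with a two-finger parallel gripper is mounted at the origin on a cart in front of the work surface, level with it; the furniture and walls round the work are solid. World frame = base frame: x ahead of the robot, y to its left, z up, the work surface at z = 0. Lengths are in m, angles in degrees, forces in N, time in s.
With the tool pointing down it reaches from about 0.35 to 0.9 m from the base axis. Payload 7.2 kg.
Tool frame: the origin (TCP) lies midway between the tips of the shut fingers; the grasp point (between the pads) lies 19 mm behind it; z points along the fingers, y is the direction in which the jaws open and shut (so a half turn about z gives the same grasp; the last joint's range is limited). The gripper opens to 88 mm and grips with 3 to 60 N. Pads are 20 mm wide; open, the fingers measure 115 mm over their backs; the gripper's body (75 mm by 178 mm) begins 61 mm behind the grasp point.
Start: joints at [-69.454, 23.554, -0.728, 91.456, 0.321, 64.991, -4.71], TCP at [0.259, 0.569, 0.186] pointing down, gripper open.
Joint ranges: [-169.25, 169.25], [-16.82, 113.86], [-84.01, 82.57], [7.8, 145.47], [-59.2, 239.2], [7.22, 106.19], [-163.78, 163.78]. Speed limits (degrees/s): [136.94, 136.94, 172.46, 172.46, 180, 180, 180].

## Interface

Orientations are given as a 3x3 rotation matrix whose columns are the frame's x, y, z axes.
In Python, from workcell import manip, eyes, ticket gives the robot as it stands. The module is installed in compiled form; this text tells all that it offers.
- The arm moves only by the shell command python3 -m inch 'ROWS' [FORCE]. ROWS is JSON, a list of rows, each a list of 3 entries, a list of its own where there are three numbers: the shift along the world's x, y, z normalised to -1 to 1, where 1 is 0.25 m, then the turn, a rotation vector about the world's x, y, z normalised to -1 to 1, where 1 is 60 degrees, then the opening, from 0 (shut) to 1 (fully open). In form: [[[x, y, z], [wx, wy, wz], claw], ...]. A call has 1 to 20 rows; each row is the pose to reach, as a shift and turn from the pose commanded when the call began; what a row does not reach only later rows make up. A row lasts 1/8 s, in which the tool goes at most 62.5 mm and 10.7 degrees, less where a joint would pass 70% of its speed; a pose out of reach is approached as far as the arm can. A call with a number of a shift or a turn outside -1 to 1 is refused whole. A call with a gripper value outside its range is refused whole. The fingers move at their own pace and stop on an object; FORCE is the grip in N (left out, the last holds). Time passes only in rows, so rows that repeat a pose let the fingers close. It gives the time, the measured TCP pose, the force and the opening at its end, in the units of the state.
- manip.get_obs(): the state, without advancing time (a new reading comes with each control period).
- eyes.get_image(name): name is "scene" or "top" or "wrist"; returns a dict with "frame" (400x640x3 uint8, red, green, blue), "range_z" (400x640 float32, m along the optical axis (not along the pixel's ray), 0 where there is no reading), "intrinsics" (3x3 intrinsics, pixels), "cam_to_world" (4x4, takes a point from camera to world coordinates); the wrist camera has in their place "tool_from_camera" (4x4, takes a point from camera to tool coordinates, whose origin is the TCP and whose axes are the flange's). Camera axes: x right, y down, z forward; pixel columns grow to the right and rows downward; lengths in m; the calibration is good to about 2 mm. A picture is of the moment at which its call begins: read the wrist's pose just before it.
- ticket.close_job(): hands the job in, once; it reports no verdict.
The state is a dict: "clock": time; "joints": joint angles; "qd": joint speeds; "tau": joint torques, N m; "tool_pos": TCP position; "orientation": TCP orientation; "wrist_force": force on the tool from outside, world axes, zero at the start; "wrist_torque": the same for the moment, N m; "width": opening from 0.0 (shut) to 1.0 (fully open).
Only numpy, scipy, OpenCV 4.12 (cv2) and the standard library are available. Lean on these libraries where they do the work, as an engineer would, in place of code of your own. Each camera call takes 0.05 s, during which the arm holds its last target. There are 200 camera calls.

## Task

Loosen the caked spice in the gold-lidded jar that stands out front on the right half of the worktop (not the ones at the back): stand the jar on the wooden deck of the jar turner, push it fully home into the wire cradle, and swing the red-handled crank all the way over so that the jar stands on its head. Leave it upside down for about two seconds, then swing the crank all the way back, so that the jar stands upright in the cradle again. Turn the crank smoothly without slamming it, and leave the other things where they are.

Things in the scene. Friction and masses are not known exactly. Their poses are not given: they have to be found in the camera images.
- spice_a: the closed spice jar to turn: gold lid, white and red body, 42 mm diameter, 106 mm tall, about 0.11 kg; starts in front on the right, near a white-lidded jar and a salt shaker (a twin at the back left is furniture); origin at the centre of its underside, z up towards the lid (z points down when it is upside down)
- turner: jar turner, fixed on the worktop, place and yaw vary. Wooden board 100 (x) x 225 (y) x 12 mm; origin on the worktop under the cradle's middle, z up. Along its y axis: loading deck from y = -135 to -31 mm, wire cradle (open towards the deck, top 146 mm above the worktop) from -26 to 27, bearing post (26 mm wide, 105 mm high) from 36 to 47, red crank bar from 50 to 130
- deck (a point): point on the deck's top (33.5 mm above the worktop), midway between its rails, 80 mm from the cradle's middle: a good place to stand the jar. Axes of the turner; push from here along its +y. Steel rails 12 mm high above the deck, 49 mm apart, flaring to about 62 mm at the outer end (y = -101 to -135 mm)
- cradle_seat (a point): middle of the cradle's floor (0.5 mm below the deck top); turns with the cradle, z to its roof, y to its closed back. Inside 110 mm from floor to roof, 52 mm wide; entrance at y = -18 mm between two upright wires 46 mm apart; floor and roof reach to y = -26 mm; back plate's face at y = +24 mm, so a jar fully home has its centre at y = +3 mm
- crank_grip (a point): point on the axis of the red crank bar (round, 12 mm diameter, 80 mm long along the turner's y; this point is at y = 100 mm), 65 mm from the hinge axis. At home the bar is on the turner's -x side, 88 mm above the worktop; it swings up over the top to the +x side. Axes of the cradle
- cradle (a joint): cradle and crank angle, rad: 0 = home, cradle upright, crank towards the turner's -x; pi = all the way over, cradle upside down, crank towards +x. The hinge axis is the turner's y axis 88 mm above the worktop. A stiff hinge (about 2 N at the bar) that stays where it is left
- spice_b: decoy spice jar, white lid, green label, 43 mm diameter, 100 mm tall; bystander, origin at the centre of its underside
- salt_shaker: salt shaker, grey perforated top, 44 mm diameter, 90 mm tall; bystander, origin at the centre of its underside
- lemon: yellow lemon, 78x55x56 mm; bystander, origin at the centre of its underside
- garlic: white garlic bulb, 60x57x58 mm; bystander, origin at the centre of its underside
- onion: brown onion, 71x70x72 mm; bystander, origin at the centre of its underside
- tomato: red tomato, 56x58x62 mm; bystander, origin at the centre of its underside
Not all that is in view belongs to the job. What is shaped like the spice_a but black or blue is not meant.

How it is judged:
By the outcome, as a careful person would: the job done as asked, in the order asked, and still so for the second after the job is handed in, with the robot touching nothing.
It also fails if it takes over 72 s, if anything falls off the work surface, if the arm or the gripper's body presses on something with over 40 N, if the wrist force passes 120 N, or if a joint passes its speed limit or range.

## Working session

There is one attempt and no reset: what is moved stays moved. The work goes in short steps, Python scripts to look and compute and a shell command to move; the robot and the scene stay as the last step left them, time stands still between calls to the robot, and variables do not carry over. Pictures are saved under pics/ and viewed, about 8 in all and at most 12, crops included, and the job is handed in when it is done.

```bash
mkdir -p pics; cat > h.py <<'E'
import numpy as np,cv2,json
from workcell import manip,eyes,ticket
def grab(n):
    o=manip.get_obs(); d=eyes.get_image(n); d['obs']=o
    if n=='wrist':
        T=np.eye(4);T[:3,:3]=np.array(o['orientation']).reshape(3,3);T[:3,3]=o['tool_pos'];d['cam_to_world']=T@np.array(d['tool_from_camera'])
    return d
def pts(d):
    z=d['range_z'];K=np.array(d['intrinsics']);v,u=np.mgrid[:z.shape[0],:z.shape[1]]
    p=np.stack([(u-K[0,2])/K[0,0]*z,(v-K[1,2])/K[1,1]*z,z],-1);T=np.array(d['cam_to_world'])
    P=p@T[:3,:3].T+T[:3,3];P[z==0]=np.nan;return P
def save(d,name,box=None,s=1):
    f=d['frame'][:,:,::-1]
    if box: f=f[box[1]:box[3],box[0]:box[2]]
    cv2.imwrite('pics/'+name,cv2.resize(f,None,fx=s,fy=s,interpolation=cv2.INTER_CUBIC))
E
python3 - <<'E'
from h import *
import pickle
for n in('scene','top'):
    d=grab(n);save(d,n+'0.png');pickle.dump(d,open(n+'.pkl','wb'))
o=manip.get_obs();print(o['clock'],o['tool_pos'],o['orientation'],o['width'])
E
```

```text
0.1 [0.25857286 0.5684399  0.18520645] [[-9.10321186e-01  4.13902285e-01 -4.86668566e-04]
 [ 4.13902552e-01  9.10320159e-01 -1.37293924e-03]
 [-1.25238481e-04 -1.45124904e-03 -9.99998939e-01]] 0.9971349305528149
```

View pics/scene0.png

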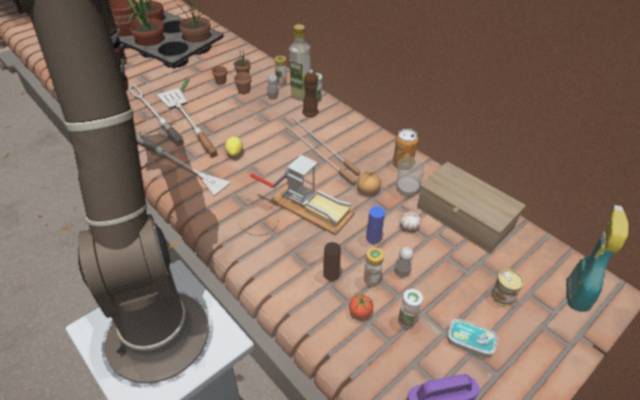

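View pics/top0.png

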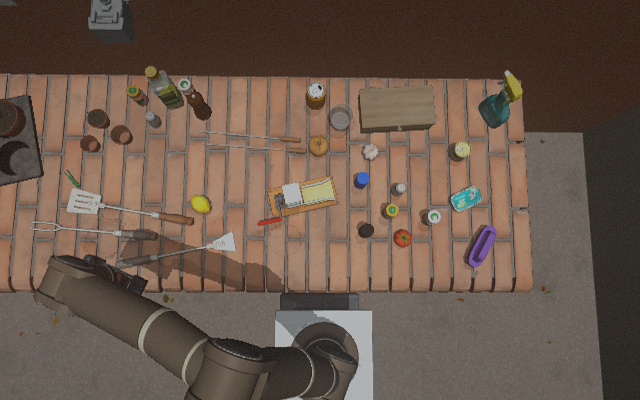

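```bash
python3 - <<'E'
from h import *
import pickle
a=pickle.load(open('scene.pkl','rb'));b=pickle.load(open('top.pkl','rb'))
i1=cv2.resize(a['frame'][140:330,240:440],(640,608),interpolation=cv2.INTER_CUBIC)[:600,:]
i2=cv2.resize(b['frame'][170:255,255:445],(0,0),fx=3.3,fy=3.3,interpolation=cv2.INTER_CUBIC)
i1=cv2.resize(i1,(320,300));i1=cv2.resize(a['frame'][160:330,245:440],(0,0),fx=1.9,fy=1.9,interpolation=cv2.INTER_CUBIC)
i2=cv2.resize(b['frame'][170:255,255:445],(0,0),fx=2.95,fy=2.95,interpolation=cv2.INTER_CUBIC)
h=np.zeros((i1.shape[0]+i2.shape[0],max(i1.shape[1],i2.shape[1]),3),np.uint8)
h[:i1.shape[0],:i1.shape[1]]=i1;h[i1.shape[0]:,:i2.shape[1]]=i2
cv2.imwrite('pics/crop1.png',h[:,:,::-1]);print(h.shape)
P=pts(b);Z=P[:,:,2]
print('top cam',np.array(b['cam_to_world'])[:3,3],np.array(b['intrinsics'])[0])
# jars etc: connected blobs above 40 mm
def blob(u,v,r=11):
    s=P[v-r:v+r,u-r:u+r].reshape(-1,3);s=s[np.isfinite(s[:,2])];t=s[s[:,2]>np.percentile(s[:,2],99)-.008]
    return t.mean(0).round(4),(t.max(0)-t.min(0)).round(3)
for n,(u,v) in dict(gold=(391,211),white=(434,217),salt=(399,188),black=(367,230),blue=(362,180),tom=(403,238)).items():print(n,*blob(u,v))
hsv=cv2.cvtColor(b['frame'],cv2.COLOR_RGB2HSV)
m=((hsv[:,:,0]<6)|(hsv[:,:,0]>174))&(hsv[:,:,1]>170)&(hsv[:,:,2]>60)
m[:,:255]=0;m[:,345:]=0;m[:205]=0;m[235:]=0
q=P[m];print('red',m.sum(),np.nanmean(q,0),np.nanmin(q,0),np.nanmax(q,0))
sub=P[170:225,262:345];z=sub[:,:,2]
for lo,hi in((.006,.02),(.025,.042),(.09,.12),(.13,.16)):
    k=(z>lo)&(z<hi);pp=sub[k][:,:2].astype(np.float32);r=cv2.minAreaRect(pp);print(lo,hi,k.sum(),np.round(r[0],4),np.round(r[1],4),round(r[2],1))
E
```

```text
(574, 560, 3)
top cam [0.29873601 0.04757352 1.66272033] [493.45063352   0.         319.62891007]
gold [ 0.4705 -0.2113  0.1059] [0.039 0.039 0.012]
white [ 0.4493 -0.3472  0.0999] [0.039 0.042 0.011]
salt [ 0.5452 -0.2469  0.0875] [0.03  0.027 0.011]
black [ 0.4072 -0.1334  0.1062] [0.038 0.039 0.013]
blue [ 0.5727 -0.121   0.1061] [0.039 0.036 0.013]
tom [ 0.3824 -0.2602  0.048 ] [0.046 0.045 0.013]
red 69 [0.43414995 0.17701164 0.08970139] [ 0.42377533  0.13958101 -0.00085116] [0.454718   0.21258732 0.10064959]
0.006 0.02 789 [0.5239 0.0712] [0.1775 0.2791] 0.4
0.025 0.042 575 [0.5303 0.0671] [0.0766 0.1932] 10.1
0.09 0.12 140 [0.4596 0.1451] [0.0753 0.1093] 63.5
0.13 0.16 328 [0.5163 0.105 ] [0.0628 0.0527] 13.0
```

View pics/crop1.png

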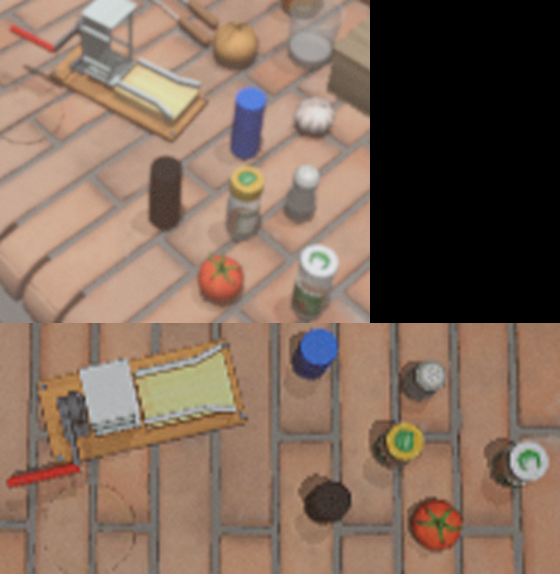

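Candidates for the jar are the gold lid in front at scene (374,265) / top (391,211), the gold-lid twin at the back left, scene (281,65), and the black (332,260) and blue (375,225) look-alikes. The front one is meant: its gold lid and its neighbours, the white-lidded jar and salt shaker, match, and the enlarged crop confirms it. The turner's deck points to world −y, and the crank is on the robot's side at left.

I'll fly over the turner for a close look first.

```bash
python3 -m inch '[[[0.1,-0.2,0.35],[0,0,0],0.75],[[0.3,-0.4,0.6],[0,0,0],0.75],[[0.5,-0.6,0.7],[0,0,0],0.75],[[0.6,-0.8,0.7],[0,0,0],0.75],[[0.7,-1,0.7],[0,0,0],0.75],[[0.7,-1,0.7],[0,0,0],0.75]]'
python3 -m inch '[[[0,-0.2,0],[0,0,-0.2],0.75],[[0,-0.4,0],[0,0,-0.4],0.75],[[0,-0.6,0],[0,0,-0.6],0.75],[[0,-0.8,0],[0,0,-0.8],0.75],[[0,-0.9,0],[0,0,-0.9],0.75],[[0,-0.9,0],[0,0,-0.9],0.75],[[0,-0.9,0],[0,0,-0.9],0.75]]'
python3 - <<'E'
from h import *
import pickle
d=grab('wrist');save(d,'w1.png');pickle.dump(d,open('w1.pkl','wb'));o=d['obs'];print(o['clock'],o['joints'],o['orientation'],d['cam_to_world'])
E
```

```text
clock: 0.85
tool_pos: [0.4346, 0.3168, 0.3613]
orientation: [[-0.91, 0.414, 0.0], [0.414, 0.91, -0.0], [-0.0, 0.0, -1.0]]
wrist_force: [1.0, 1.2, -0.5]
width: 0.752
clock: 1.72
tool_pos: [0.4335, 0.0952, 0.3608]
orientation: [[-0.205, 0.979, -0.0], [0.979, 0.205, 0.0], [0.0, -0.0, -1.0]]
wrist_force: [0.3, 0.1, -1.1]
width: 0.753
1.725 [-38.14434496  -1.93576087  19.06075068  99.51634215   0.61678999
  82.32837858  -7.35169347] [[-2.04914437e-01  9.78779824e-01 -3.59103759e-04]
 [ 9.78779835e-01  2.04914535e-01  2.59594025e-04]
 [ 3.27670973e-04 -2.98288954e-04 -9.99999902e-01]] [[ 9.78629045e-01  1.97932610e-01  5.57483140e-02  4.17785557e-01]
 [ 2.05632445e-01 -9.42896834e-01 -2.62032172e-01  1.66354831e-01]
 [ 7.00197141e-04  2.67895956e-01 -9.63447594e-01  5.60712920e-01]
 [ 0.00000000e+00  0.00000000e+00  0.00000000e+00  1.00000000e+00]]
```

View pics/w1.png

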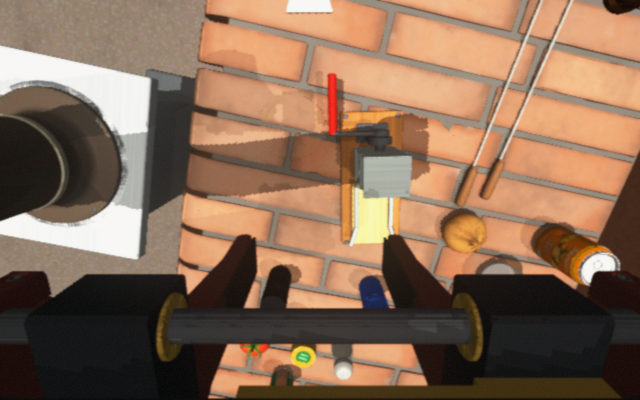

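The wrist view shows the red bar at (332,105), cradle roof (385,174), deck (373,220), gold lid (303,356) and salt (343,370). Next I'll fit the turner's pose.

```bash
python3 - <<'E'
from h import *
import pickle
d=pickle.load(open('w1.pkl','rb'));P=pts(d);T=d['cam_to_world'];K=np.array(d['intrinsics'])
f=d['frame'];hsv=cv2.cvtColor(f,cv2.COLOR_RGB2HSV)
def ray(uv,z):
    r=np.c_[(uv[:,0]-K[0,2])/K[0,0],(uv[:,1]-K[1,2])/K[1,1],np.ones(len(uv))]@T[:3,:3].T
    return T[:3,3]+r*((z-T[2,3])/r[:,2:])
def rect(m,z,n):
    m=cv2.morphologyEx(m.astype(np.uint8),cv2.MORPH_OPEN,np.ones((2,2)))
    k,l,s,_=cv2.connectedComponentsWithStats(m);i=1+np.argmax(s[1:,4]);v,u=np.nonzero(l==i)
    p=ray(np.c_[u,v].astype(float),z)[:,:2].astype(np.float32);r=cv2.minAreaRect(p)
    c=p-p.mean(0);w,V=np.linalg.eigh(c.T@c);a=V[:,1]*np.sign(V[1,1]);
    print(n,len(u),'rect',np.round(r[0],4),np.round(r[1],4),round(r[2],1),'pca yaw',np.degrees(np.arctan2(-a[0],a[1])).round(2),'depth z',np.nanmedian(P[v,u,2]).round(4))
    return p
W=np.zeros(f.shape[:2],bool);W[60:248,320:430]=1
m=W&((hsv[:,:,0]<6)|(hsv[:,:,0]>174))&(hsv[:,:,1]>180)&(hsv[:,:,2]>100)
rect(m,.092,'bar')
rect(W&(P[:,:,2]>.138)&(P[:,:,2]<.155),.146,'roof')
rect(W&(hsv[:,:,0]>20)&(hsv[:,:,0]<32)&(hsv[:,:,1]>60)&(hsv[:,:,2]>150)&(abs(P[:,:,2]-.0335)<.01),.0335,'deck')
rect(W&(abs(P[:,:,2]-.012)<.006)&(hsv[:,:,1]>120),.012,'board')
g=np.zeros(f.shape[:2],bool);g[335:385,280:330]=1
rect(g&(P[:,:,2]>.098)&(P[:,:,2]<.115),.106,'gold')
E
```

```text
bar 516 rect [0.4357 0.174 ] [0.011  0.0787] 12.3 pca yaw 12.92 depth z 0.0941
roof 2013 rect [0.5198 0.1032] [0.0603 0.0545] 13.9 pca yaw -79.37 depth z 0.1473
deck 1344 rect [0.5429 0.0147] [0.0557 0.0939] 8.4 pca yaw 12.83 depth z 0.0347
board 1243 rect [0.5067 0.0467] [0.047 0.185] 12.9 pca yaw 10.55 depth z 0.0134
gold 493 rect [ 0.4738 -0.2134] [0.0404 0.0421] 11.8 pca yaw 10.08 depth z 0.1064
```

```bash
python3 -m inch '[[[0.04,-0.2,0],[0,0,0],0.75],[[0.08,-0.4,-0.1],[0,0,0],0.75],[[0.12,-0.6,-0.2],[0,0,0],0.75],[[0.15,-0.8,-0.3],[0,0,0],0.75],[[0.15,-1,-0.4],[0,0,0],0.75],[[0.15,-1,-0.4],[0,0,0],0.75]]'
python3 -m inch '[[[0,-0.15,0],[0,0,0.015],0.75],[[0,-0.23,-0.1],[0,0,0.015],0.75],[[0,-0.23,-0.2],[0,0,0.015],0.75],[[0,-0.23,-0.2],[0,0,0.015],0.75],[[0,-0.23,-0.2],[0,0,0.015],0.75]]'
python3 - <<'E'
from h import *
d=grab('wrist');save(d,'w2.png');P=pts(d);o=d['obs'];print(o['clock'],o['tool_pos'],o['orientation'])
d2=grab('top')
for dd in(d,):
    f=dd['frame'];hsv=cv2.cvtColor(f,cv2.COLOR_RGB2HSV);P=pts(dd)
    m=(abs(P[:,:,2]-.106)<.008)&(np.hypot(P[:,:,0]-.472,P[:,:,1]+.2125)<.03)
    q=P[m];print(m.sum(),cv2.minEnclosingCircle(q[:,:2].astype(np.float32)),q.mean(0))
E
```

```text
clock: 2.52
tool_pos: [0.47, -0.1584, 0.2591]
orientation: [[-0.198, 0.98, -0.004], [0.98, 0.198, -0.002], [-0.001, -0.004, -1.0]]
wrist_force: [-0.7, 0.9, 0.0]
width: 0.751
clock: 3.15
tool_pos: [0.4723, -0.2124, 0.2118]
orientation: [[-0.218, 0.976, 0.001], [0.976, 0.218, 0.0], [-0.0, 0.001, -1.0]]
wrist_force: [0.5, 0.6, 1.4]
width: 0.749
3.15 [ 0.47228975 -0.21241744  0.2118066 ] [[-2.18182706e-01  9.75907660e-01  7.38307014e-04]
 [ 9.75907931e-01  2.18182743e-01  3.21517999e-05]
 [-1.29708661e-04  7.27534637e-04 -9.99999727e-01]]
1486 ((0.47131970524787903, -0.21459780633449554), 0.02061854489147663) [ 0.47117577 -0.21366139  0.10652176]
```

View pics/w2.png

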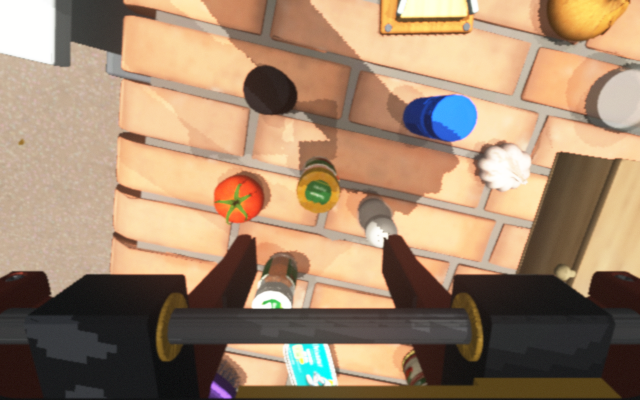

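The gold lid is at (318,190), centred between the fingers. I'll descend, grip and lift.

```bash
python3 -m inch '[[[0,0,-0.2],[0,0,0],0.75],[[0,0,-0.4],[0,0,0],0.75],[[0,0,-0.55],[0,0,0],0.75],[[0,0,-0.62],[0,0,0],0.75],[[0,0,-0.62],[0,0,0],0.75],[[0,0,-0.62],[0,0,0],0.3],[[0,0,-0.62],[0,0,0],0.3],[[0,0,-0.62],[0,0,0],0.3],[[0,0,-0.62],[0,0,0],0.3],[[0,0,-0.55],[0,0,0],0.3],[[0,0,-0.4],[0,0,0],0.3],[[0,0,-0.15],[0,0,0],0.3],[[0,0,-0.15],[0,0,0],0.3]]' 20
```

```text
clock: 4.88
tool_pos: [0.4737, -0.2151, 0.1784]
orientation: [[-0.215, 0.977, 0.008], [0.977, 0.215, -0.002], [-0.003, 0.008, -1.0]]
wrist_force: [-0.4, 0.1, -1.7]
width: 0.469
```

```bash
python3 -m inch '[[[0.05,0.15,0.1],[0,0,0],0.3],[[0.1,0.35,0.1],[0,0,0],0.3],[[0.15,0.55,0.1],[0,0,0],0.3],[[0.2,0.75,0.1],[0,0,0],0.3],[[0.26,0.9,0],[0,0,0],0.3],[[0.26,0.94,0],[0,0,0],0.3],[[0.26,0.94,0],[0,0,0],0.3],[[0.26,0.94,0],[0,0,0],0.3]]'
python3 - <<'E'
from h import *
import pickle
d=grab('wrist');o=d['obs'];print(o['clock'],o['tool_pos'])
pickle.dump(d,open('w3.pkl','wb'));a=grab('top');pickle.dump(a,open('top3.pkl','wb'))
s=grab('scene')
f1=cv2.resize(d['frame'][0:300,160:560],None,fx=1,fy=1);f2=cv2.resize(s['frame'][130:270,240:390],None,fx=2.6,fy=2.6,interpolation=cv2.INTER_CUBIC)
h=np.zeros((max(300,f2.shape[0]),400+f2.shape[1],3),np.uint8);h[:300,:400]=f1;h[:f2.shape[0],400:]=f2;cv2.imwrite('pics/c3.png',h[:,:,::-1])
def tt(P,yaw=12.7,org=(.5195,.102)):
    c,s=np.cos(np.radians(yaw)),np.sin(np.radians(yaw));q=P[...,:2]-np.array(org);return q[...,0]*c+q[...,1]*s,-q[...,0]*s+q[...,1]*c
for n in('w1','w3','top'):
    e=pickle.load(open(n+'.pkl','rb'));P=pts(e);X,Y=tt(P);hs=cv2.cvtColor(e['frame'],cv2.COLOR_RGB2HSV)
    for lo,hi in((-.135,-.115),(-.1,-.08),(-.08,-.06),(-.06,-.035)):
        m=(abs(P[:,:,2]-.0335)<.005)&(Y>lo)&(Y<hi)&(abs(X)<.05);r=(abs(P[:,:,2]-.0455)<.004)&(Y>lo)&(Y<hi)&(abs(X)<.05)
        L=r&(X<0);R=r&(X>0)
        print(n,lo,m.sum(),X[m].min().round(4) if m.any() else '',X[m].max().round(4) if m.any() else '','rails',L.sum(),R.sum(),np.median(X[L]) if L.any() else '',np.median(X[R]) if R.any() else '')
E
```

```text
clock: 5.88
tool_pos: [0.5362, 0.0197, 0.174]
orientation: [[-0.213, 0.977, 0.001], [0.977, 0.213, -0.0], [-0.001, 0.001, -1.0]]
wrist_force: [0.4, 0.1, -0.5]
width: 0.461
5.875 [0.53616568 0.01965512 0.17401166]
w1 -0.135 314 -0.0379 0.0304 rails 39 0 -0.03367895695808617 
w1 -0.1 383 -0.0331 0.0348 rails 46 45 -0.02689650124043124 0.02767584066635653
w1 -0.08 393 -0.0333 0.0342 rails 47 49 -0.02658949849339802 0.026916263819545927
w1 -0.06 189 -0.0336 0.0331 rails 62 22 -0.028156186940760993 0.027214704417078177
w3 -0.135 9 0.0291 0.0337 rails 12 86 -0.036146657810857456 0.03539614636637012
w3 -0.1 422 -0.0337 0.0342 rails 89 129 -0.027436329853460936 0.027547442196044422
w3 -0.08 1012 -0.034 0.0337 rails 126 137 -0.027148291993142504 0.027275157701046913
w3 -0.06 1358 -0.0343 0.0334 rails 164 180 -0.02742027574153147 0.026864056883230167
top -0.135 79 -0.0384 0.0321 rails 5 7 -0.035086276306210515 0.033790536038257546
top -0.1 80 -0.0345 0.0325 rails 9 8 -0.02778480738453867 0.02681728627558288
top -0.08 83 -0.0347 0.0321 rails 8 10 -0.029204786780104693 0.026016336148067386
top -0.06 101 -0.0361 0.033 rails 11 10 -0.030004803112951173 0.026569437856996392
```

View pics/c3.png

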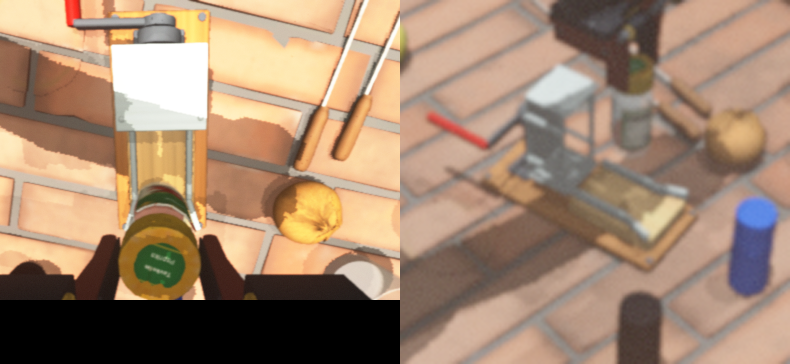

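The jar is held upright over the deck. The rails are symmetric about the fitted axis, and the tool is 1.8 mm off in x. I'll correct that and set the jar down.

```bash
python3 -m inch '[[[0.007,0,-0.12],[0,0,0],0.3],[[0.007,0,-0.24],[0,0,0],0.3],[[0.007,0,-0.3],[0,0,0],0.3],[[0.007,0,-0.33],[0,0,0],0.3],[[0.007,0,-0.335],[0,0,0],0.3],[[0.007,0,-0.335],[0,0,0],0.3]]' 20
python3 - <<'E'
from h import *
d=grab('scene');save(d,'s4.png',(270,150,390,240),4)
E
```

```text
clock: 6.78
tool_pos: [0.5386, 0.0214, 0.0904]
orientation: [[-0.215, 0.977, 0.001], [0.977, 0.215, 0.0], [0.0, 0.001, -1.0]]
wrist_force: [0.1, -0.2, -0.1]
width: 0.467
```

View pics/s4.png

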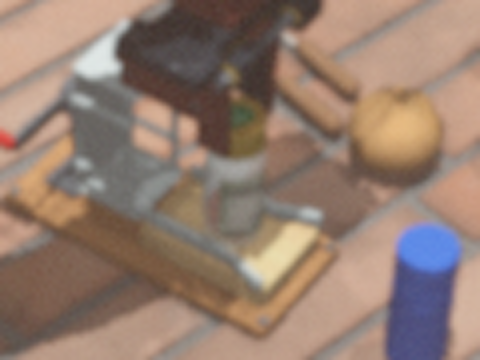

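The jar is between the rails, upright. I'll slide it 42 mm along +y_t while still held (the body clears the roof by 24 mm), release it, back off and rise.

```bash
python3 -m inch '[[[-0.01,0.04,0],[0,0,0],0.3],[[-0.02,0.08,0],[0,0,0],0.3],[[-0.03,0.12,0],[0,0,0],0.3],[[-0.04,0.164,0],[0,0,0],0.3],[[-0.04,0.164,0],[0,0,0],0.3],[[-0.04,0.164,-0.003],[0,0,0],0.3]]' 20
python3 -m inch '[[[0,0,0],[0,0,0],0.5],[[0,0,0],[0,0,0],0.65],[[0,0,0],[0,0,0],0.65],[[0.008,-0.04,0],[0,0,0],0.65],[[0.02,-0.1,0.0],[0,0,0],0.65],[[0.03,-0.16,0.1],[0,0,0],0.65],[[0.045,-0.2,0.3],[0,0,0],0.5],[[0.08,-0.4,0.3],[0,0,0],0.3],[[0.08,-0.4,0.3],[0,0,0],0]]'
python3 - <<'E'
from h import *
import pickle
d=grab('wrist');o=d['obs'];print(o['clock'],o['tool_pos'],o['joints']);pickle.dump(d,open('w5.pkl','wb'));save(d,'w5.png')
P=pts(d);q=P[...,:2]-np.array([.5195,.102]);c,s=.9755,.2198;X=q[...,0]*c+q[...,1]*s;Y=-q[...,0]*s+q[...,1]*c
m=(abs(P[...,2]-.139)<.006)&(abs(X)<.03)&(Y<-.03)&(Y>-.09);print('lid',m.sum(),X[m].mean(),X[m].min(),X[m].max(),Y[m].min(),np.median(P[...,2][m]))
m=(abs(P[...,2]-.146)<.003)&(abs(X)<.05)&(abs(Y)<.05);print('roof',X[m].min(),X[m].max(),Y[m].min(),Y[m].max())
E
```

```text
clock: 7.58
tool_pos: [0.5288, 0.063, 0.09]
orientation: [[-0.216, 0.976, 0.002], [0.976, 0.216, 0.001], [0.001, 0.002, -1.0]]
wrist_force: [-2.3, 0.8, 15.7]
width: 0.464
clock: 8.7
tool_pos: [0.5484, -0.0433, 0.1649]
orientation: [[-0.209, 0.978, 0.002], [0.978, 0.209, -0.002], [-0.002, 0.002, -1.0]]
wrist_force: [-0.7, -1.0, 0.8]
width: 0.349
8.7 [ 0.54840443 -0.0432636   0.16492919] [-27.04049719  18.99348617  33.62866784 105.30405372 -12.01356945
  59.13790193  23.37872405]
lid 3175 2.1522939727463215e-05 -0.020729558094168654 0.020454784864851548 -0.08998283490411503 0.14076604902916523
roof -0.03094554333101303 0.0292001947452661 -0.02524483507479732 -0.014105819794177544
```

View pics/w5.png

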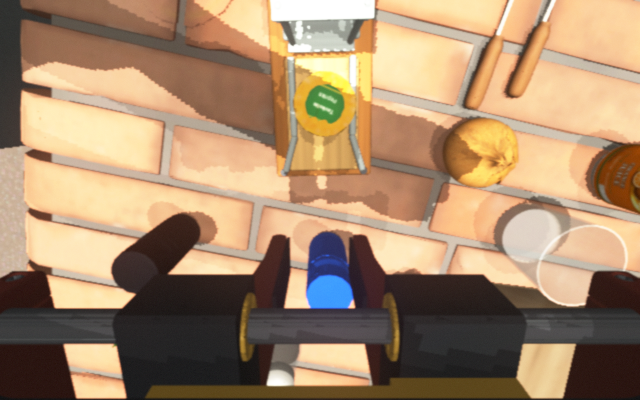

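The jar stands upright on the deck with its lid at (323,105). It went back a little with the fingers. Next I'll find its exact place and plan the push.

```bash
python3 - <<'E'
from h import *
import pickle
d=pickle.load(open('w5.pkl','rb'))
P=pts(d);q=P[...,:2]-np.array([.5195,.102]);c,s=.9755,.2198;X=q[...,0]*c+q[...,1]*s;Y=-q[...,0]*s+q[...,1]*c
m=(abs(P[...,2]-.139)<.006)&(abs(X)<.03)&(Y<-.03)&(Y>-.12)
m[:60]=0;m[150:]=0
print(cv2.minEnclosingCircle(np.c_[X[m],Y[m]].astype(np.float32)))
E
```

```text
((-4.167613587924279e-05, -0.07246291637420654), 0.02080010436475277)
```

```bash
python3 -m inch '[[[0,0,0],[0.15,0.03,0],0],[[0,0,0],[0.3,0.07,0],0],[[0,0,0],[0.406,0.092,0],0],[[-0.01,0.08,-0.1],[0.406,0.092,0],0],[[-0.023,0.159,-0.25],[0.406,0.092,0],0],[[-0.023,0.159,-0.35],[0.406,0.092,0],0],[[-0.023,0.159,-0.404],[0.406,0.092,0],0],[[-0.023,0.159,-0.404],[0.406,0.092,0],0],[[-0.023,0.159,-0.404],[0.406,0.092,0],0]]' 20
python3 - <<'E'
from h import *
o=manip.get_obs();p=np.array(o['tool_pos'])-[.5195,.102,0];c,s=.9755,.2198
print('turner',p[0]*c+p[1]*s,-p[0]*s+p[1]*c,p[2])
E
```

```text
clock: 9.88
tool_pos: [0.5429, 0.0018, 0.0638]
orientation: [[-0.195, 0.976, -0.092], [0.885, 0.216, 0.412], [0.422, -0.001, -0.907]]
wrist_force: [-0.5, -0.0, 0.6]
width: 0.007
turner 0.0007805531706165623 -0.1028640135019252 0.0637535897208501
```

```bash
python3 -m inch '[[[-0.004,0.018,0],[0,0,0],0],[[-0.008,0.036,0],[0,0,0],0],[[-0.012,0.054,0],[0,0,0],0],[[-0.016,0.072,0],[0,0,0],0],[[-0.02,0.09,0],[0,0,0],0],[[-0.024,0.108,0],[0,0,0],0],[[-0.028,0.126,0],[0,0,0],0],[[-0.032,0.144,0],[0,0,0],0],[[-0.036,0.162,0],[0,0,0],0],[[-0.04,0.18,0],[0,0,0],0],[[-0.044,0.198,0],[0,0,0],0],[[-0.048,0.216,0],[0,0,0],0],[[-0.052,0.234,0],[0,0,0],0],[[-0.056,0.252,0],[0,0,0],0],[[-0.06,0.268,0],[0,0,0],0],[[-0.063,0.28,0],[0,0,0],0],[[-0.063,0.28,0],[0,0,0],0]]' 20
python3 - <<'E'
from h import *
o=manip.get_obs();p=np.array(o['tool_pos'])-[.5195,.102,0];c,s=.9755,.2198
print('turner',p[0]*c+p[1]*s,-p[0]*s+p[1]*c,p[2])
d=grab('scene');save(d,'s6.png',(250,140,370,240),4)
E
```

```text
clock: 12.0
tool_pos: [0.5268, 0.0715, 0.063]
orientation: [[-0.195, 0.977, -0.092], [0.886, 0.215, 0.411], [0.421, -0.002, -0.907]]
wrist_force: [2.0, -2.7, 1.1]
width: 0.006
turner 0.00040986059950661336 -0.03140023478246467 0.06296252304325142
```

View pics/s6.png

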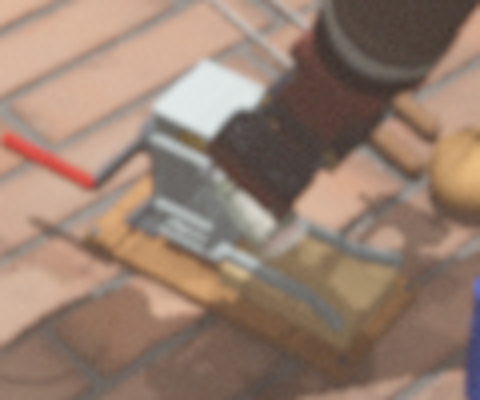

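The jar is going in upright. I'll press on in small steps.

```bash
for i in 1 2; do :; done; python3 -m inch '[[[-0.0018,0.008,0],[0,0,0],0],[[-0.0035,0.0156,0],[0,0,0],0],[[-0.0035,0.0156,0],[0,0,0],0]]'; python3 -m inch '[[[-0.0009,0.004,0],[0,0,0],0],[[-0.0018,0.008,0],[0,0,0],0],[[-0.0018,0.008,0],[0,0,0],0]]'; python3 -m inch '[[[-0.0009,0.004,0],[0,0,0],0],[[-0.0018,0.008,0],[0,0,0],0],[[-0.0018,0.008,0],[0,0,0],0]]'
python3 - <<'E'
from h import *
o=manip.get_obs();p=np.array(o['tool_pos'])-[.5195,.102,0];c,s=.9755,.2198
print('turner',p[0]*c+p[1]*s,-p[0]*s+p[1]*c,p[2])
E
```

```text
clock: 12.42
tool_pos: [0.5271, 0.0725, 0.0629]
orientation: [[-0.193, 0.977, -0.089], [0.888, 0.213, 0.408], [0.418, -0.0, -0.909]]
wrist_force: [1.0, -10.6, 1.9]
width: 0.004
clock: 12.8
tool_pos: [0.5274, 0.0728, 0.0628]
orientation: [[-0.192, 0.977, -0.087], [0.889, 0.211, 0.407], [0.416, 0.0, -0.909]]
wrist_force: [3.0, -15.0, 2.1]
width: 0.008
clock: 13.18
tool_pos: [0.5277, 0.0732, 0.0628]
orientation: [[-0.192, 0.978, -0.086], [0.89, 0.21, 0.405], [0.414, 0.001, -0.91]]
wrist_force: [3.0, -18.4, 3.3]
width: 0.003
turner 0.0017050343986476984 -0.029880971466774556 0.06279233840462434
```

The push now meets a firm 18 N stop, so the jar should be against the back plate. I'll back off and check the jar's rear face by depth.

```bash
python3 -m inch '[[[0.015,-0.07,0],[0,0,0],0],[[0.035,-0.15,0],[0,0,0],0],[[0.062,-0.27,0.02],[0,0,0],0],[[0.08,-0.4,0.1],[0,0,0],0],[[0.1,-0.5,0.2],[0,0,0],0],[[0.1,-0.5,0.2],[0,0,0],0]]'
python3 - <<'E'
from h import *
import pickle
c,s=.9755,.2198
for n in('wrist','scene'):
    d=grab(n);pickle.dump(d,open(n+'7.pkl','wb'));P=pts(d);q=P[...,:2]-np.array([.5195,.102]);X=q[...,0]*c+q[...,1]*s;Y=-q[...,0]*s+q[...,1]*c;Z=P[...,2]
    for lo in(.05,.07,.09,.11,.125):
        m=(abs(X)<.006)&(Z>lo)&(Z<lo+.015)&(Y>-.07)&(Y<.03);print(n,lo,m.sum(),np.percentile(Y[m],[5,20,50]).round(4) if m.any() else '')
    m=(abs(Z-.146)<.004)&(abs(X)<.02)&(abs(Y)<.05)
    if m.any():print('roof Y',Y[m].min(),Y[m].max())
    if n=='wrist':a=cv2.resize(d['frame'][0:250,200:450],(400,400))
    else:b=cv2.resize(d['frame'][150:230,265:345],(400,400),interpolation=cv2.INTER_CUBIC)
cv2.imwrite('pics/c7.png',np.hstack([a,b])[:,:,::-1])
E
```

```text
clock: 13.92
tool_pos: [0.5509, -0.0478, 0.1141]
orientation: [[-0.193, 0.977, -0.09], [0.886, 0.213, 0.411], [0.421, -0.0, -0.907]]
wrist_force: [-0.4, 0.7, -0.3]
width: 0.007
wrist 0.05 0 
wrist 0.07 356 [-0.0675 -0.0653 -0.0613]
wrist 0.09 471 [-0.0493 -0.0468 -0.0424]
wrist 0.11 555 [-0.029  -0.0268 -0.0219]
wrist 0.125 175 [-0.0168 -0.0152 -0.0138]
roof Y -0.025748876303805065 -0.016910435603943542
scene 0.05 10 [-0.0686  0.0053  0.0253]
scene 0.07 32 [-0.0677 -0.0634 -0.0576]
scene 0.09 28 [-0.049  -0.0461 -0.0423]
scene 0.11 22 [-0.0271 -0.0247 -0.0202]
scene 0.125 3 [-0.0177 -0.0173 -0.0165]
roof Y -0.025734528585149317 0.02980906955347895
```

View pics/c7.png

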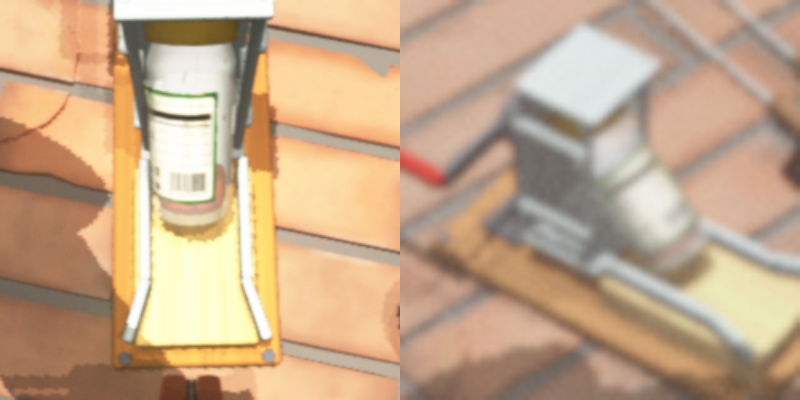

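The picture shows a failed fit. The jar leans about 45° with its lid against the back plate, its base still on the deck at (195,215) in the left panel. The push tipped it over. To mend this I'll grip it near its base with the same tool tilt, pull it out, lift and turn it upright, and set it down again.

```bash
python3 -m inch '[[[-0.02,0.1,0],[0,0,0],0.75],[[-0.045,0.22,0],[0,0,0],0.75],[[-0.071,0.357,-0.012],[0,0,0],0.75],[[-0.071,0.357,-0.012],[0,0,0],0.75],[[-0.078,0.39,-0.084],[0,0,0],0.75],[[-0.085,0.425,-0.157],[0,0,0],0.75],[[-0.093,0.457,-0.23],[0,0,0],0.75],[[-0.093,0.457,-0.23],[0,0,0],0.75],[[-0.093,0.457,-0.23],[0,0,0],0.3],[[-0.093,0.457,-0.23],[0,0,0],0.3],[[-0.093,0.457,-0.23],[0,0,0],0.3],[[-0.093,0.457,-0.23],[0,0,0],0.3]]' 25
python3 - <<'E'
from h import *
o=manip.get_obs();p=np.array(o['tool_pos'])-[.5195,.102,0];c,s=.9755,.2198
print('turner',p[0]*c+p[1]*s,-p[0]*s+p[1]*c,p[2])
E
```

```text
clock: 15.52
tool_pos: [0.5267, 0.0692, 0.0558]
orientation: [[-0.195, 0.976, -0.093], [0.885, 0.216, 0.412], [0.422, -0.002, -0.907]]
wrist_force: [-0.5, -0.8, 0.4]
width: 0.34
turner -0.00018079480598762274 -0.03355770900225042 0.05578566998038801
```

The opening is only 30 mm, less than the jar's diameter, so I'll look.

```bash
python3 - <<'E'
from h import *
print(manip.get_obs()['width'],manip.get_obs()['wrist_force'])
d=grab('wrist');a=cv2.resize(d['frame'][0:330,160:490],(400,400))
d=grab('scene');b=cv2.resize(d['frame'][140:230,260:350],(400,400),interpolation=cv2.INTER_CUBIC)
cv2.imwrite('pics/c8.png',np.hstack([a,b])[:,:,::-1])
E
```

```text
0.34046930925046637 [-0.54548319 -0.76623057  0.42767673]
```

View pics/c8.png

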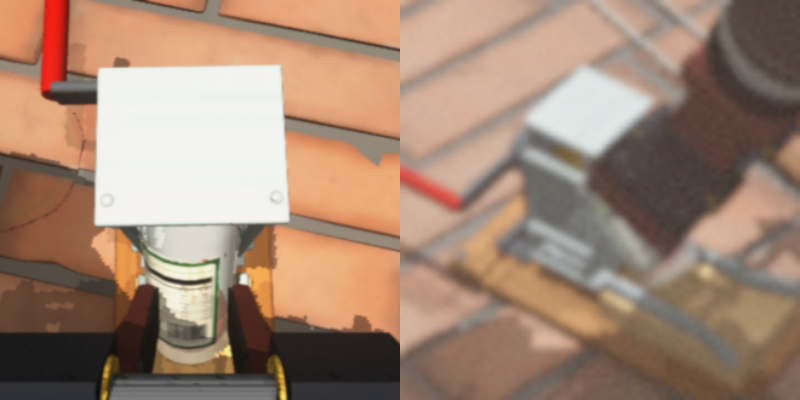

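The jar is between the fingers but still leaning, and the fingers seem to hold only its near half. I'll measure by depth.

```bash
python3 - <<'E'
from h import *
c,s=.9755,.2198
d=grab('wrist');P=pts(d);q=P[...,:2]-np.array([.5195,.102]);X=q[...,0]*c+q[...,1]*s;Y=-q[...,0]*s+q[...,1]*c;Z=P[...,2]
for v in range(190,310,8):
    r=[(X[v,u]*1e3,Y[v,u]*1e3,Z[v,u]*1e3) for u in(300,312,324)]
    print(v,[tuple(np.round(t).astype(int)) if np.isfinite(t[0]) else None for t in r])
for v in(215,250,270,285):
    print(v,[(int(X[v,u]*1e3),int(Z[v,u]*1e3)) if np.isfinite(X[v,u]) else None for u in range(255,375,8)])
E
```

```text
190 [(np.int64(-10), np.int64(-20), np.int64(117)), (np.int64(-4), np.int64(-20), np.int64(117)), (np.int64(1), np.int64(-21), np.int64(118))]
198 [(np.int64(-10), np.int64(-24), np.int64(115)), (np.int64(-4), np.int64(-24), np.int64(117)), (np.int64(1), np.int64(-24), np.int64(117))]
206 [(np.int64(-10), np.int64(-27), np.int64(110)), (np.int64(-4), np.int64(-27), np.int64(113)), (np.int64(1), np.int64(-27), np.int64(113))]
214 [(np.int64(-10), np.int64(-30), np.int64(109)), (np.int64(-4), np.int64(-30), np.int64(108)), (np.int64(1), np.int64(-31), np.int64(109))]
222 [(np.int64(-10), np.int64(-34), np.int64(104)), (np.int64(-4), np.int64(-34), np.int64(106)), (np.int64(1), np.int64(-34), np.int64(107))]
230 [(np.int64(-10), np.int64(-37), np.int64(101)), (np.int64(-4), np.int64(-38), np.int64(103)), (np.int64(1), np.int64(-38), np.int64(103))]
238 [(np.int64(-11), np.int64(-41), np.int64(98)), (np.int64(-5), np.int64(-41), np.int64(99)), (np.int64(1), np.int64(-41), np.int64(99))]
246 [(np.int64(-11), np.int64(-45), np.int64(92)), (np.int64(-5), np.int64(-45), np.int64(96)), (np.in
[... 982 characters left out ...]
4(2), np.int64(-80), np.int64(34))]
215 [(-50, 10), (-43, 13), (-37, 13), (-22, 92), (-16, 102), (-12, 105), (-8, 108), (-4, 108), (0, 109), (2, 108), (6, 107), (10, 102), (15, 96), (27, 33), (35, 14)]
250 [(-49, 12), (-43, 12), (-22, 112), (-19, 113), (-15, 112), (-13, 88), (-9, 91), (-5, 92), (-1, 93), (3, 92), (7, 88), (11, 84), (13, 109), (17, 114), (20, 112)]
270 [(-48, 12), (-23, 131), (-20, 131), (-16, 131), (-14, 128), (-14, 76), (-9, 79), (-5, 81), (-1, 83), (3, 80), (7, 79), (12, 71), (12, 122), (14, 131), (18, 130)]
285 [(-16, 186), (-21, 141), (-18, 141), (-15, 142), (-14, 126), (-15, 64), (-10, 72), (-5, 74), (-1, 74), (3, 71), (8, 67), (13, 61), (12, 120), (13, 139), (16, 142)]
```

```bash
python3 -m inch '[[[0,0,0],[0,0,0],0.3],[[0,0,0],[0,0,0],0.25]]' 25
python3 - <<'E'
from h import *
c,s=.9755,.2198
o=manip.get_obs();R=np.array(o['orientation']).reshape(3,3);t=np.array(o['tool_pos']);d=grab('wrist');K=np.array(d['intrinsics']);T=np.linalg.inv(d['cam_to_world'])
for L in(0,.02,.04,.06):
    for xx in(-.01,.01):
        p=T[:3,:3]@(t+R@[xx,.018,-L])+T[:3,3];print(L,xx,(K@p/p[2])[:2].round(),p[2].round(3))
# jar depth along tool-axis in tool coords per column
P=pts(d);Q=(P-t)@R
for v in(200,215,225,235,245,255,265):print(v,[tuple((Q[v,u]*1e3).round().astype(int)) for u in range(264,352,12) if np.isfinite(Q[v,u,0])])
E
```

```text
clock: 15.92
tool_pos: [0.5265, 0.0693, 0.0555]
orientation: [[-0.195, 0.976, -0.093], [0.885, 0.216, 0.412], [0.422, -0.002, -0.906]]
wrist_force: [-0.5, -1.3, 0.2]
width: 0.255
0 -0.01 [348. 244.] 0.215
0 0.01 [349. 215.] 0.21
0.02 -0.01 [351. 258.] 0.196
0.02 0.01 [352. 225.] 0.19
0.04 -0.01 [355. 274.] 0.176
0.04 0.01 [356. 238.] 0.171
0.06 -0.01 [359. 294.] 0.157
0.06 0.01 [361. 255.] 0.152
200 [(np.int64(6), np.int64(-43), np.int64(50)), (np.int64(25), np.int64(-25), np.int64(-20)), (np.int64(31), np.int64(-16), np.int64(-44)), (np.int64(33), np.int64(-10), np.int64(-49)), (np.int64(33), np.int64(-4), np.int64(-51)), (np.int64(33), np.int64(1), np.int64(-51)), (np.int64(33), np.int64(7), np.int64(-49)), (np.int64(32), np.int64(13), np.int64(-46))]
215 [(np.int64(-5), np.int64(-43), np.int64(45)), (np.int64(-4), np.int64(-34), np.int64(44)), (np.int64(22), np.int64(-16), np.int64(-40)), (np.int64(24), np.int64(-10), np.int64(-46)), (np.int64(25), np.int64(-4), np.int64(-47)), (np.int64(25), np.int64(2), np.int64(-48)), (np.int64(24), np.int64(7), np.int64(-46)), (np.int64(22), n
[... 1153 characters left out ...]
-42), np.int64(33)), (np.int64(11), np.int64(-20), np.int64(-63)), (np.int64(11), np.int64(-14), np.int64(-64)), (np.int64(-1), np.int64(-11), np.int64(-36)), (np.int64(0), np.int64(-4), np.int64(-39)), (np.int64(0), np.int64(2), np.int64(-39)), (np.int64(-1), np.int64(8), np.int64(-36)), (np.int64(9), np.int64(12), np.int64(-59))]
265 [(np.int64(-39), np.int64(-42), np.int64(29)), (np.int64(12), np.int64(-19), np.int64(-74)), (np.int64(12), np.int64(-14), np.int64(-74)), (np.int64(-8), np.int64(-11), np.int64(-33)), (np.int64(-7), np.int64(-5), np.int64(-35)), (np.int64(-7), np.int64(2), np.int64(-35)), (np.int64(-8), np.int64(8), np.int64(-33)), (np.int64(10), np.int64(11), np.int64(-71))]
```

The finger tips are spread around the jar at ±21 mm while the finger roots close further. These are adaptive fingers, and the jar sits too near their tips. I'll reopen, go slightly deeper and grip again.

```bash
python3 -m inch '[[[0,0,0],[0,0,0],0.5],[[0,0,0],[0,0,0],0.72],[[0,0,0],[0,0,0],0.72],[[0,0,0],[0,0,0],0.72],[[-0.003,0.0137,-0.0125],[0,0,0],0.72],[[-0.003,0.0137,-0.0125],[0,0,0],0.72],[[-0.003,0.0137,-0.0125],[0,0,0],0.4],[[-0.003,0.0137,-0.0125],[0,0,0],0.4],[[-0.003,0.0137,-0.0125],[0,0,0],0.4],[[-0.003,0.0137,-0.0125],[0,0,0],0.4]]' 20
python3 - <<'E'
from h import *
o=manip.get_obs();R=np.array(o['orientation']).reshape(3,3);t=np.array(o['tool_pos']);d=grab('wrist');P=pts(d);Q=(P-t)@R
for v in(215,235,255):print(v,[tuple((Q[v,u]*1e3).round().astype(int).tolist()) for u in range(252,388,12) if np.isfinite(Q[v,u,0])])
E
```

```text
clock: 17.23
tool_pos: [0.5257, 0.0727, 0.0523]
orientation: [[-0.195, 0.976, -0.093], [0.885, 0.216, 0.412], [0.422, -0.002, -0.906]]
wrist_force: [0.5, -0.2, 0.4]
width: 0.399
215 [(-7, -54, 54), (-4, -42, 42), (-3, -33, 40), (25, -15, -49), (26, -10, -51), (27, -4, -53), (27, 1, -53), (26, 7, -50), (24, 13, -44), (4, 27, 19), (-3, 39, 41), (-3, 48, 41)]
235 [(-22, -54, 48), (-18, -42, 36), (12, -23, -40), (13, -16, -42), (15, -10, -48), (16, -4, -50), (15, 2, -49), (15, 7, -48), (11, 14, -39), (11, 20, -39), (-17, 39, 35), (-17, 48, 35)]
255 [(-37, -53, 43), (12, -25, -64), (10, -20, -60), (-1, -17, -36), (2, -10, -42), (3, -4, -45), (3, 2, -44), (1, 8, -41), (-2, 15, -34), (10, 18, -61), (12, 22, -65), (-31, 48, 30)]
```

```bash
python3 -m inch '[[[0,0,0],[0,0,0],0.35],[[0,0,0],[0,0,0],0.35],[[0.006,-0.03,0.004],[0,0,0],0.35],[[0.015,-0.07,0.008],[0,0,0],0.35],[[0.025,-0.11,0.008],[0,0,0],0.35],[[0.035,-0.15,0.01],[0,0,0],0.35],[[0.045,-0.2,0.02],[0,0,0],0.35],[[0.053,-0.234,0.05],[0,0,0],0.35],[[0.053,-0.234,0.12],[0,0,0],0.35],[[0.053,-0.234,0.22],[0,0,0],0.35],[[0.053,-0.234,0.32],[0,0,0],0.35],[[0.053,-0.234,0.36],[0,0,0],0.35],[[0.053,-0.234,0.36],[0,0,0],0.35]]' 25
python3 - <<'E'
from h import *
c,s=.9755,.2198
o=manip.get_obs();R=np.array(o['orientation']).reshape(3,3);t=np.array(o['tool_pos']);d=grab('wrist');P=pts(d);q=P[...,:2]-np.array([.5195,.102]);X=q[...,0]*c+q[...,1]*s;Y=-q[...,0]*s+q[...,1]*c;Z=P[...,2]
p=t-[.5195,.102,0];print('tcp',p[0]*c+p[1]*s,-p[0]*s+p[1]*c,p[2])
print([(int(X[v,318]*1e3),int(Y[v,318]*1e3),int(Z[v,318]*1e3)) for v in range(20,310,16)  if np.isfinite(X[v,318])])
E
```

```text
clock: 18.9
tool_pos: [0.5393, 0.0145, 0.1432]
orientation: [[-0.196, 0.976, -0.092], [0.885, 0.217, 0.412], [0.422, -0.001, -0.907]]
wrist_force: [0.1, -0.3, 1.2]
width: 0.351
tcp 0.00013038786175115571 -0.08966912189551028 0.14324556898961505
[(-1, 170, -1), (-1, 148, 0), (-1, 128, 0), (-1, 18, 147), (-1, 7, 147), (-1, -3, 146), (-1, -15, 147), (-1, -17, 124), (-1, -25, 113), (-1, -36, 105), (-1, -46, 95), (-1, -56, 82), (-1, -68, 69), (-1, -79, 35), (-1, -94, 34), (-1, -109, 33), (-1, -123, 35), (-1, -140, 12), (0, -119, 272)]
```

The grip did not hold, and the jar is still leaning in place. The finger faces seem to end well short of the TCP. I'll check the real tip position from depth in the earlier wrist picture with the fingers shut.

```bash
python3 - <<'E'
from h import *
import pickle
def show(d,us):
    K=np.array(d['intrinsics']);T=np.array(d['tool_from_camera']);z=d['range_z']
    for v in range(222,262,4):
        r=[]
        for u in us:
            Z=z[v,u];p=T[:3,:3]@[(u-K[0,2])/K[0,0]*Z,(v-K[1,2])/K[1,1]*Z,Z]+T[:3,3];r.append(tuple((p*1e3).round().astype(int).tolist()))
        print(v,r)
d=pickle.load(open('wrist7.pkl','rb'));print(d['obs']['width']);show(d,(310,316,324,330))
d=pickle.load(open('w5.pkl','rb'));print(d['obs']['width']);show(d,(275,285,360))
print(np.array(d['tool_from_camera']).round(4))
E
```

```text
0.006510843189986388
222 [(-29, -9, 98), (-29, -4, 99), (-28, 4, 97), (-28, 10, 98)]
226 [(-32, -9, 97), (-32, -4, 96), (-32, 4, 98), (-32, 10, 97)]
230 [(-40, -9, 107), (-39, -4, 106), (-40, 4, 107), (-40, 10, 107)]
234 [(12, -5, -38), (-44, -4, 106), (-44, 4, 107), (12, 5, -38)]
238 [(12, -5, -43), (11, -2, -43), (11, 2, -43), (11, 5, -42)]
242 [(12, -5, -49), (10, -2, -46), (11, 2, -48), (11, 5, -49)]
246 [(12, -5, -54), (9, -2, -47), (12, 2, -54), (12, 4, -54)]
250 [(11, -5, -58), (6, -2, -46), (11, 1, -58), (11, 4, -58)]
254 [(11, -5, -63), (10, -2, -59), (10, 1, -60), (12, 4, -63)]
258 [(11, -5, -66), (10, -2, -63), (11, 1, -66), (12, 4, -67)]
0.3485643408957752
222 [(-52, -51, 165), (-52, -40, 165), (-53, 47, 168)]
226 [(-57, -51, 165), (-57, -40, 165), (-57, 47, 166)]
230 [(-61, -51, 163), (-61, -40, 165), (-62, 47, 167)]
234 [(-66, -51, 164), (-66, -40, 165), (11, 20, -37)]
238 [(11, -23, -43), (11, -18, -44), (11, 20, -44)]
242 [(11, -22, -48), (11, -17, -48), (11, 19, -49)]
246 [(11, -21, -54), (9, -17, -50), (11, 19, -53)]
250 [(11, -21, -58), (9, -17, -55), (11, 18, -59)]
254 [(11, -20, -63), (9, -16, -59), (10, 18, -61)]
258 [(11, -20, -67), (9, -16, -63), (11, 17, -66)]
[[ 7.000e-04 -9.634e-01 -2.682e-01  7.290e-02]
 [ 1.000e+00  4.000e-04  1.200e-03 -9.000e-04]
 [-1.000e-03 -2.682e-01  9.634e-01 -1.999e-01]
 [ 0.000e+00  0.000e+00  0.000e+00  1.000e+00]]
```

The finger tips really end about 37 mm behind the reported TCP, consistently in every view. That explains the lid-only grip, the high push that tipped the jar, and the miss. I'll allow for 37 mm along the tool axis and grip again.

```bash
python3 -m inch '[[[0,0,0],[0,0,0],0.72],[[-0.02,0.09,-0.12],[0,0,0],0.72],[[-0.042,0.187,-0.275],[0,0,0],0.72],[[-0.042,0.187,-0.275],[0,0,0],0.72],[[-0.05,0.22,-0.35],[0,0,0],0.72],[[-0.058,0.255,-0.425],[0,0,0],0.72],[[-0.0645,0.286,-0.493],[0,0,0],0.72],[[-0.0645,0.286,-0.493],[0,0,0],0.72],[[-0.0645,0.286,-0.493],[0,0,0],0.3],[[-0.0645,0.286,-0.493],[0,0,0],0.3],[[-0.0645,0.286,-0.493],[0,0,0],0.3],[[-0.0645,0.286,-0.493],[0,0,0],0.3]]' 20
```

```text
clock: 20.45
tool_pos: [0.5233, 0.0851, 0.0195]
orientation: [[-0.194, 0.977, -0.092], [0.886, 0.215, 0.411], [0.422, -0.001, -0.907]]
wrist_force: [-0.0, -3.4, 3.2]
width: 0.469
```

The grip is now firm at 41 mm. I'll pull it out and lift.

```bash
python3 -m inch '[[[0.006,-0.03,0.004],[0,0,0],0.3],[[0.015,-0.07,0.008],[0,0,0],0.3],[[0.025,-0.11,0.008],[0,0,0],0.3],[[0.035,-0.15,0.01],[0,0,0],0.3],[[0.045,-0.2,0.02],[0,0,0],0.3],[[0.053,-0.234,0.05],[0,0,0],0.3],[[0.053,-0.234,0.14],[0,0,0],0.3],[[0.053,-0.234,0.25],[0,0,0],0.3],[[0.053,-0.234,0.36],[0,0,0],0.3],[[0.053,-0.234,0.36],[0,0,0],0.3]]' 20
python3 - <<'E'
from h import *
c,s=.9755,.2198
o=manip.get_obs();R=np.array(o['orientation']).reshape(3,3);t=np.array(o['tool_pos']);d=grab('wrist');P=pts(d);q=P[...,:2]-np.array([.5195,.102]);X=q[...,0]*c+q[...,1]*s;Y=-q[...,0]*s+q[...,1]*c;Z=P[...,2]
p=t-[.5195,.102,0];print('tcp',p[0]*c+p[1]*s,-p[0]*s+p[1]*c,p[2])
print([(v,int(X[v,318]*1e3),int(Y[v,318]*1e3),int(Z[v,318]*1e3)) for v in range(60,310,12)  if np.isfinite(X[v,318])])
E
```

```text
clock: 21.7
tool_pos: [0.5376, 0.0275, 0.1123]
orientation: [[-0.197, 0.976, -0.089], [0.885, 0.217, 0.412], [0.422, 0.003, -0.907]]
wrist_force: [0.2, 0.0, -1.2]
width: 0.463
tcp 0.0013050550635555526 -0.07669609111554405 0.1122561367122166
[(60, 0, 17, 147), (72, 0, 10, 146), (84, 0, 3, 146), (96, 0, -4, 148), (108, 0, -39, 206), (120, 0, -47, 216), (132, 0, -54, 222), (144, 0, -60, 228), (156, 0, -64, 227), (168, 0, -67, 224), (180, 0, -70, 222), (192, 0, -73, 219), (204, 0, -76, 214), (216, 0, -80, 210), (228, 0, -84, 208), (240, 0, -88, 203), (252, 0, -92, 202), (264, 0, -96, 195), (276, 0, -101, 191), (288, 0, -106, 186), (300, 0, -111, 182)]
```

The jar is held at 45° and lifted clear. I'll turn it to within 14° of upright, so it rights itself on release, then move over the deck and lower it.

```bash
python3 -m inch '[[[-0.005,0.02,0.02],[0.126,0.0284,0],0.3],[[-0.01,0.045,0.04],[0.252,0.0568,0],0.3],[[-0.015,0.07,0.06],[0.378,0.0852,0],0.3],[[-0.021,0.09,0.08],[0.504,0.1136,0],0.3],[[-0.035,0.14,0.08],[0.504,0.1136,0],0.3],[[-0.054,0.2175,0.08],[0.504,0.1136,0],0.3],[[-0.054,0.2175,0],[0.504,0.1136,0],0.3],[[-0.054,0.2175,-0.1],[0.504,0.1136,0],0.3],[[-0.054,0.2175,-0.2],[0.504,0.1136,0],0.3],[[-0.054,0.2175,-0.26],[0.504,0.1136,0],0.3],[[-0.054,0.2175,-0.28],[0.504,0.1136,0],0.3],[[-0.054,0.2175,-0.28],[0.504,0.1136,0],0.3]]' 20
python3 - <<'E'
from h import *
c,s=.9755,.2198
o=manip.get_obs();t=np.array(o['tool_pos'])
p=t-[.5195,.102,0];print('tcp',p[0]*c+p[1]*s,-p[0]*s+p[1]*c,p[2])
d=grab('scene')
for n in('wrist','scene'):
    d=grab(n);P=pts(d);q=P[...,:2]-np.array([.5195,.102]);X=q[...,0]*c+q[...,1]*s;Y=-q[...,0]*s+q[...,1]*c;Z=P[...,2]
    for lo in np.arange(.035,.15,.012):
        m=(abs(X)<.005)&(Z>lo)&(Z<lo+.012)&(Y>-.12)&(Y<-.03)
        if m.any():print(n,lo.round(3),m.sum(),(np.percentile(Y[m],[5,50,95])*1e3).round())
E
```

```text
clock: 23.25
tool_pos: [0.5227, 0.0818, 0.0393]
orientation: [[-0.119, 0.976, -0.183], [0.547, 0.218, 0.808], [0.829, -0.004, -0.56]]
wrist_force: [-0.2, -0.2, -0.9]
width: 0.467
tcp -0.0013111464999119534 -0.020450833243472077 0.03927836945863579
wrist 0.035 213 [-107.  -98.  -90.]
wrist 0.047 15 [-93. -93. -92.]
wrist 0.071 282 [-86. -85. -84.]
wrist 0.083 505 [-85. -83. -81.]
wrist 0.095 600 [-82. -80. -78.]
wrist 0.107 747 [-79. -77. -75.]
wrist 0.119 832 [-75. -73. -71.]
wrist 0.131 3054 [-119. -113.  -37.]
wrist 0.143 1443 [-69. -64. -48.]
scene 0.083 1 [-77. -77. -77.]
scene 0.095 8 [-81. -79. -75.]
scene 0.107 8 [-79. -76. -75.]
scene 0.119 11 [-75. -72. -70.]
scene 0.131 37 [-119.  -70.  -34.]
scene 0.143 17 [-69. -61. -47.]
```

```bash
python3 -m inch '[[[0.004,0.001,-0.008],[0,0,0],0.3],[[0.004,0.001,-0.014],[0,0,0],0.3],[[0.004,0.001,-0.018],[0,0,0],0.3],[[0.004,0.001,-0.018],[0,0,0],0.3]]' 20
python3 -m inch '[[[0,0,0],[0,0,0],0.5],[[0,0,0],[0,0,0],0.6],[[0,0,0],[0,0,0],0.72],[[0,0,0],[0,0,0],0.72],[[0,0,0],[0,0,0],0.72]]'
python3 - <<'E'
from h import *
c,s=.9755,.2198
for n in('wrist','scene'):
    d=grab(n);P=pts(d);q=P[...,:2]-np.array([.5195,.102]);X=q[...,0]*c+q[...,1]*s;Y=-q[...,0]*s+q[...,1]*c;Z=P[...,2]
    for lo in np.arange(.035,.15,.012):
        m=(abs(X)<.005)&(Z>lo)&(Z<lo+.012)&(Y>-.12)&(Y<-.03)
        if m.any():print(n,lo.round(3),m.sum(),(np.percentile(Y[m],[5,50,95])*1e3).round())
E
```

```text
clock: 23.9
tool_pos: [0.5239, 0.0817, 0.0375]
orientation: [[-0.12, 0.976, -0.182], [0.544, 0.218, 0.81], [0.831, -0.002, -0.557]]
wrist_force: [-2.7, -6.1, 15.5]
width: 0.464
clock: 24.52
tool_pos: [0.5235, 0.0819, 0.0345]
orientation: [[-0.119, 0.976, -0.183], [0.547, 0.218, 0.808], [0.829, -0.004, -0.56]]
wrist_force: [0.3, 0.1, 0.3]
width: 0.721
wrist 0.035 338 [-107.  -95.  -93.]
wrist 0.047 4 [-94. -94. -94.]
wrist 0.071 2 [-91. -91. -91.]
wrist 0.083 373 [-93. -92. -91.]
wrist 0.095 577 [-92. -91. -89.]
wrist 0.107 807 [-91. -89. -87.]
wrist 0.119 998 [-119.  -90.  -87.]
wrist 0.131 4961 [-118.  -86.  -55.]
wrist 0.143 181 [-86. -81. -75.]
scene 0.035 2 [-41. -37. -33.]
scene 0.095 3 [-96. -95. -94.]
scene 0.107 6 [-95. -95. -92.]
scene 0.119 10 [-119.  -96.  -94.]
scene 0.131 46 [-116.  -79.  -60.]
scene 0.143 2 [-76. -75. -74.]
```

The jar has stood up on the deck, with its rear at Y ≈ −95 mm. I'll retreat upward, shut the fingers and come down low behind it for a push near its base.

```bash
python3 -m inch '[[[0,0,0.1],[0,0,0],0.72],[[0,0,0.25],[0,0,0],0.72],[[0,0,0.4],[0,0,0],0.72],[[0,0,0.5],[0,0,0],0.72],[[0.03,-0.15,0.5],[-0.17,-0.038,0],0.4],[[0.062,-0.29,0.45],[-0.341,-0.077,0],0.2],[[0.062,-0.29,0.35],[-0.341,-0.077,0],0],[[0.062,-0.29,0.3],[-0.341,-0.077,0],0],[[0.062,-0.29,0.3],[-0.341,-0.077,0],0]]' 20
python3 - <<'E'
from h import *
c,s=.9755,.2198
o=manip.get_obs();t=np.array(o['tool_pos']);print(o['width'])
p=t-[.5195,.102,0];print('tcp',p[0]*c+p[1]*s,-p[0]*s+p[1]*c,p[2])
d=grab('wrist');P=pts(d);q=P[...,:2]-np.array([.5195,.102]);X=q[...,0]*c+q[...,1]*s;Y=-q[...,0]*s+q[...,1]*c;Z=P[...,2]
for lo in np.arange(.035,.15,.012):
    m=(abs(X)<.005)&(Z>lo)&(Z<lo+.012)&(Y>-.12)&(Y<-.03)
    if m.any():print(lo.round(3),m.sum(),(np.percentile(Y[m],[5,50,95])*1e3).round())
m=(abs(Z-.139)<.005)&(abs(X)<.03)&(Y>-.11)&(Y<-.035);print(cv2.minEnclosingCircle(np.c_[X[m],Y[m]].astype(np.float32)))
E
```

```text
clock: 25.75
tool_pos: [0.5375, 0.0099, 0.1074]
orientation: [[-0.172, 0.976, -0.13], [0.799, 0.216, 0.561], [0.576, -0.007, -0.817]]
wrist_force: [-0.1, 0.1, 0.3]
width: 0.189
0.18946506889298234
tcp -0.0026765534363495692 -0.09376126108056475 0.10740958999203795
0.035 141 [-119. -103.  -94.]
0.047 32 [-95. -95. -94.]
0.059 41 [-95. -95. -95.]
0.071 50 [-96. -95. -95.]
0.083 57 [-96. -95. -95.]
0.095 78 [-96. -95. -94.]
0.107 77 [-95. -95. -93.]
0.119 99 [-96. -95. -94.]
0.131 1291 [-95. -78. -57.]
((-0.002246496034786105, -0.08137232065200806), 0.02797343023121357)
```

```bash
python3 -m inch '[[[0.01,0.002,-0.1],[0,0,0],0],[[0.01,0.002,-0.22],[0,0,0],0],[[0.01,0.002,-0.32],[0,0,0],0],[[0.01,0.002,-0.339],[0,0,0],0],[[0.01,0.002,-0.339],[0,0,0],0],[[0.001,0.041,-0.339],[0,0,0],0],[[-0.004,0.062,-0.339],[0,0,0],0],[[-0.008,0.082,-0.339],[0,0,0],0],[[-0.013,0.103,-0.339],[0,0,0],0],[[-0.018,0.124,-0.339],[0,0,0],0],[[-0.022,0.144,-0.339],[0,0,0],0],[[-0.027,0.165,-0.339],[0,0,0],0],[[-0.032,0.185,-0.339],[0,0,0],0],[[-0.036,0.205,-0.339],[0,0,0],0],[[-0.041,0.226,-0.339],[0,0,0],0],[[-0.046,0.247,-0.339],[0,0,0],0],[[-0.05,0.267,-0.339],[0,0,0],0],[[-0.05,0.267,-0.339],[0,0,0],0]]' 20
cat > chk.py <<'E'
from h import *
c,s=.9755,.2198
o=manip.get_obs();t=np.array(o['tool_pos'])
p=t-[.5195,.102,0];print('tcp',p[0]*c+p[1]*s,-p[0]*s+p[1]*c,p[2],'clock',o['clock'])
d=grab('wrist');P=pts(d);q=P[...,:2]-np.array([.5195,.102]);X=q[...,0]*c+q[...,1]*s;Y=-q[...,0]*s+q[...,1]*c;Z=P[...,2]
for lo in np.arange(.045,.14,.016):
    m=(abs(X)<.006)&(Z>lo)&(Z<lo+.016)&(Y>-.1)&(Y<.02)
    if m.any():print(lo.round(3),m.sum(),(np.percentile(Y[m],[5,50,95])*1e3).round())
E
python3 chk.py
```

```text
clock: 28.05
tool_pos: [0.5263, 0.0768, 0.0248]
orientation: [[-0.176, 0.976, -0.127], [0.8, 0.217, 0.56], [0.574, -0.003, -0.819]]
wrist_force: [1.9, -0.5, -0.2]
width: 0.003
tcp 0.0010893336152899905 -0.026025792807788654 0.024834783195413393 clock 28.05
0.061 599 [-64. -42. -38.]
0.077 810 [-59. -51. -38.]
0.093 872 [-72. -60. -36.]
0.109 604 [-94. -36. -35.]
0.125 1891 [-36. -34. -23.]
```

It is upright and halfway in, with its rear at about −37 mm at all heights. I'll keep pushing slowly.

```bash
python3 -m inch '[[[-0.0026,0.0117,0],[0,0,0],0],[[-0.0053,0.0234,0],[0,0,0],0],[[-0.008,0.035,0],[0,0,0],0],[[-0.0106,0.047,0],[0,0,0],0],[[-0.0132,0.0585,0],[0,0,0],0],[[-0.0158,0.07,0],[0,0,0],0],[[-0.0167,0.074,0],[0,0,0],0],[[-0.0167,0.074,0],[0,0,0],0]]'; python3 chk.py
python3 -m inch '[[[-0.0009,0.004,0],[0,0,0],0],[[-0.0018,0.008,0],[0,0,0],0],[[-0.0018,0.008,0],[0,0,0],0]]'; python3 chk.py
```

```text
clock: 29.1
tool_pos: [0.5223, 0.0948, 0.0248]
orientation: [[-0.176, 0.976, -0.127], [0.8, 0.217, 0.56], [0.574, -0.003, -0.819]]
wrist_force: [1.4, -0.2, -0.4]
width: 0.007
tcp 0.0011883329106168916 -0.007688818032261562 0.024837183299541696 clock 29.1
0.045 2 [-21. -21. -21.]
0.061 587 [-45. -24. -20.]
0.077 790 [-41. -33. -20.]
0.093 859 [-54. -41. -19.]
0.109 587 [-76. -19. -17.]
0.125 310 [-75. -19. -18.]
clock: 29.52
tool_pos: [0.5219, 0.0967, 0.0248]
orientation: [[-0.176, 0.976, -0.127], [0.8, 0.217, 0.559], [0.574, -0.003, -0.819]]
wrist_force: [-0.0, -0.1, -0.1]
width: 0.002
tcp 0.0012120566130671433 -0.0057072303974980984 0.02483615468326862 clock 29.525
0.061 586 [-43. -22. -18.]
0.077 794 [-39. -31. -18.]
0.093 864 [-52. -39. -17.]
0.109 584 [-74. -17. -15.]
0.125 79 [-75. -70. -17.]
```

```bash
python3 -m inch '[[[-0.0009,0.004,0],[0,0,0],0],[[-0.0018,0.008,0],[0,0,0],0],[[-0.0018,0.008,0],[0,0,0],0]]';python3 -m inch '[[[-0.0009,0.004,0],[0,0,0],0],[[-0.0009,0.004,0],[0,0,0],0]]'; python3 -m inch '[[[-0.0009,0.004,0],[0,0,0],0],[[-0.0009,0.004,0],[0,0,0],0]]'; python3 chk.py
```

```text
clock: 29.95
tool_pos: [0.5214, 0.0988, 0.0248]
orientation: [[-0.176, 0.976, -0.127], [0.8, 0.217, 0.56], [0.574, -0.003, -0.819]]
wrist_force: [-0.6, -0.8, -1.0]
width: 0.008
clock: 30.2
tool_pos: [0.5214, 0.0993, 0.0247]
orientation: [[-0.176, 0.976, -0.126], [0.8, 0.216, 0.559], [0.573, -0.003, -0.819]]
wrist_force: [0.8, -2.2, -0.5]
width: 0.005
clock: 30.45
tool_pos: [0.5214, 0.0997, 0.0247]
orientation: [[-0.175, 0.976, -0.125], [0.801, 0.216, 0.558], [0.572, -0.002, -0.82]]
wrist_force: [1.5, -4.6, -0.0]
width: 0.003
tcp 0.001375596390337577 -0.0027170553680116154 0.024658982321917294 clock 30.45
0.061 560 [-41. -20. -16.]
0.077 748 [-36. -29. -16.]
0.093 825 [-49. -37. -15.]
0.109 413 [-72. -16. -14.]
0.125 41 [-72. -69. -67.]
```

The jar is seated: resistance rises, and its rear is at about −16 mm at all heights against −18 nominal. I'll retreat and go to the crank.

```bash
python3 -m inch '[[[0.01,-0.05,0],[0,0,0],0],[[0.03,-0.13,0],[0,0,0],0],[[0.053,-0.234,0.05],[0,0,0],0],[[0.053,-0.234,0.25],[-0.15,-0.034,0],0],[[0.053,-0.234,0.45],[-0.3,-0.068,0],0],[[0.053,-0.234,0.65],[-0.45,-0.1,0],0.2],[[0.053,-0.234,0.8],[-0.569,-0.128,0],0.4],[[0.053,-0.234,0.8],[-0.569,-0.128,0],0.5]]' 20
python3 -m inch '[[[-0.07,0.1,0],[0.03,-0.13,0],0.5],[[-0.16,0.25,0],[0.06,-0.27,0],0.5],[[-0.25,0.4,0],[0.09,-0.41,0],0.5],[[-0.35,0.5,-0.05],[0.128,-0.569,0],0.5],[[-0.434,0.558,-0.2],[0.128,-0.569,0],0.5],[[-0.434,0.558,-0.4],[0.128,-0.569,0],0.5],[[-0.434,0.558,-0.5],[0.128,-0.569,0],0.5],[[-0.434,0.558,-0.5],[0.128,-0.569,0],0.5]]' 20
cat > bar.py <<'E'
from h import *
c,s=.9755,.2198
o=manip.get_obs();R=np.array(o['orientation']).reshape(3,3);t=np.array(o['tool_pos'])
p=t-[.5195,.102,0];Rt=np.array([[c,s,0],[-s,c,0],[0,0,1]])
print('tcp',(Rt@p).round(4),'toolz',(Rt@R[:,2]).round(3),'jaw',(Rt@R[:,1]).round(3),o['clock'],'j',np.round(o['joints']),'w',round(o['width'],3))
for n in('wrist','top'):
    d=grab(n);P=(pts(d)-[.5195,.102,0])@Rt.T;h=cv2.cvtColor(d['frame'],cv2.COLOR_RGB2HSV)
    m=((h[...,0]<6)|(h[...,0]>174))&(h[...,1]>170)&(h[...,2]>90)&(abs(P[...,0])<.1)&(P[...,1]>.04)&(P[...,1]<.15)&(P[...,2]>.05)
    if m.sum()>5:
        q=P[m];print(n,m.sum(),'bar med',np.median(q,0).round(4),'Y',q[:,1].min().round(3),q[:,1].max().round(3))
        if n=='wrist':print('in tool',np.median((pts(d)[m]-t)@R,0).round(4))
    else: print(n,m.sum())
E
python3 bar.py
```

```text
clock: 31.5
tool_pos: [0.5358, 0.0454, 0.228]
orientation: [[-0.222, 0.975, 0.004], [0.975, 0.222, 0.001], [0.0, 0.005, -1.0]]
wrist_force: [0.7, 0.2, -0.3]
width: 0.307
clock: 32.5
tool_pos: [0.4477, 0.1547, 0.1382]
orientation: [[-0.188, 0.791, 0.582], [0.98, 0.195, 0.052], [-0.072, 0.58, -0.811]]
wrist_force: [0.4, 0.0, -0.1]
width: 0.493
tcp [-0.0585  0.0672  0.1382] toolz [ 0.58  -0.077 -0.811] jaw [0.814 0.016 0.58 ] 32.5 j [-15.  -1. -26. 144.  70.  21. -93.] w 0.493
wrist 1743 bar med [-0.0701  0.0956  0.0943] Y 0.051 0.131
in tool [ 0.0313 -0.0343  0.0275]
top 0
```

The arm hits a joint limit leaning toward itself (joint 4 at 144°). I'll start with a vertical tool at the crank instead.

```bash
python3 -m inch '[[[0.03,0.007,0.05],[-0.03,0.14,0],0.5],[[0.03,0.007,0.05],[-0.06,0.28,0],0.5],[[0.03,0.007,0.05],[-0.09,0.42,0],0.5],[[0.03,0.007,0.05],[-0.128,0.569,0],0.5],[[0.03,0.007,0.05],[-0.128,0.569,0],0.5],[[0.03,0.007,0.05],[-0.128,0.569,0],0.5]]'; python3 bar.py
```

```text
clock: 33.35
tool_pos: [0.4581, 0.1584, 0.1519]
orientation: [[-0.232, 0.972, 0.025], [0.97, 0.233, -0.068], [-0.072, 0.008, -0.997]]
wrist_force: [-0.6, 0.1, -0.3]
width: 0.502
tcp [-0.0475  0.0685  0.1519] toolz [ 0.009 -0.072 -0.997] jaw [1.    0.014 0.008] 33.35 j [-12.  13. -19. 112.  10.  57. -22.] w 0.502
wrist 1428 bar med [-0.0671  0.0949  0.0941] Y 0.051 0.131
in tool [ 0.0308 -0.0198  0.0559]
top 0
```

```bash
python3 -m inch '[[[-0.05,0.05,0],[0.067,0.015,0],0.5],[[-0.099,0.094,-0.05],[0.067,0.015,0],0.5],[[-0.099,0.094,-0.2],[0.067,0.015,0],0.5],[[-0.099,0.094,-0.3],[0.067,0.015,0],0.5],[[-0.099,0.094,-0.4],[0.067,0.015,0],0.5],[[-0.099,0.094,-0.508],[0.067,0.015,0],0.5],[[-0.099,0.094,-0.508],[0.067,0.015,0],0.5]]'; python3 bar.py
```

```text
clock: 34.33
tool_pos: [0.4286, 0.1811, 0.0247]
orientation: [[-0.237, 0.972, 0.011], [0.972, 0.237, -0.001], [-0.004, 0.01, -1.0]]
wrist_force: [-0.3, -0.2, -0.2]
width: 0.5
tcp [-0.0713  0.0971  0.0247] toolz [ 0.01  -0.004 -1.   ] jaw [1.    0.017 0.01 ] 34.325 j [-14.  22. -18. 122.  12.  38. -27.] w 0.5
wrist 3258 bar med [-0.068   0.1057  0.0941] Y 0.05 0.131
in tool [ 0.0082  0.004  -0.0694]
top 0
```

```bash
python3 -m inch '[[[0.0156,0.0035,0],[0,0,0],0.5],[[0.0156,0.0035,0],[0,0,0],0],[[0.0156,0.0035,0],[0,0,0],0],[[0.0156,0.0035,0],[0,0,0],0],[[0.0156,0.0035,0],[0,0,0],0]]' 20
cat > tab.py <<'E'
import numpy as np,sys
c,s=.9755,.2198
def pos(th,D=.063,R=.065,k=40/180):
    ps=th*k
    X=R*(1-np.cos(th))-D*np.sin(ps);Z=R*np.sin(th)+D*(1-np.cos(ps))
    return np.array([X*c,X*s,Z])/.25,np.degrees(ps)/60*np.array([-s,c,0])
def table(a,b,thl):
    p0,r0=pos(np.radians(a))
    print('[' + ','.join('[[%s],[%s],0]'%(','.join('%.3f'%x for x in pos(np.radians(t))[0]-p0),','.join('%.3f'%x for x in pos(np.radians(t))[1]-r0)) for t in thl)+']')
E
python3 - <<'E'
from tab import *
u=np.arange(1,19)
w=np.minimum(1,u/5);t=np.cumsum(w)/w.sum()
table(0,90,t*90)
table(90,180,90+90*np.cumsum(w[::-1])/w.sum())
E
python3 bar.py|head -1
```

```text
clock: 35.05
tool_pos: [0.4336, 0.1826, 0.0255]
orientation: [[-0.236, 0.972, 0.011], [0.972, 0.236, -0.001], [-0.003, 0.01, -1.0]]
wrist_force: [-4.2, -0.7, 4.7]
width: 0.133
[[[-0.001,-0.000,0.005],[-0.001,0.004,0.000],0],[[-0.003,-0.001,0.015],[-0.003,0.012,0.000],0],[[-0.005,-0.001,0.031],[-0.005,0.024,0.000],0],[[-0.006,-0.001,0.051],[-0.009,0.041,0.000],0],[[-0.005,-0.001,0.076],[-0.014,0.061,0.000],0],[[-0.002,-0.000,0.100],[-0.018,0.081,0.000],0],[[0.003,0.001,0.124],[-0.023,0.102,0.000],0],[[0.011,0.002,0.147],[-0.027,0.122,0.000],0],[[0.020,0.005,0.168],[-0.032,0.142,0.000],0],[[0.032,0.007,0.188],[-0.037,0.163,0.000],0],[[0.045,0.010,0.206],[-0.041,0.183,0.000],0],[[0.060,0.013,0.222],[-0.046,0.203,0.000],0],[[0.076,0.017,0.237],[-0.050,0.224,0.000],0],[[0.093,0.021,0.249],[-0.055,0.244,0.000],0],[[0.111,0.025,0.259],[-0.060,0.264,0.000],0],[[0.130,0.029,0.267],[-0.064,0.285,0.000],0],[[0.150,0.034,0.272],[-0.069,0.305,0.000],0],[[0.170,0.038,0.275],[-0.073,0.325,0.000],0]]
[[[0.020,0.004,0.001],[-0.005,0.020,0.000],0],[[0.039,0.009,-0.001],[-0.009,0.041,0.000],0],[[0.059,
[... 164 characters left out ...]
2,0.000],0],[[0.127,0.029,-0.043],[-0.032,0.142,0.000],0],[[0.141,0.032,-0.058],[-0.037,0.163,0.000],0],[[0.153,0.034,-0.074],[-0.041,0.183,0.000],0],[[0.163,0.037,-0.091],[-0.046,0.203,0.000],0],[[0.171,0.039,-0.110],[-0.050,0.224,0.000],0],[[0.177,0.040,-0.130],[-0.055,0.244,0.000],0],[[0.181,0.041,-0.151],[-0.060,0.264,0.000],0],[[0.183,0.041,-0.172],[-0.064,0.285,0.000],0],[[0.183,0.041,-0.190],[-0.068,0.301,0.000],0],[[0.182,0.041,-0.203],[-0.071,0.313,0.000],0],[[0.180,0.041,-0.212],[-0.072,0.321,0.000],0],[[0.180,0.040,-0.216],[-0.073,0.325,0.000],0]]
tcp [-0.0661  0.0975  0.0255] toolz [ 0.011 -0.003 -1.   ] jaw [1.    0.016 0.01 ] 35.05 j [-14.  22. -19. 121.  12.  38. -27.] w 0.133
```

The bar is gripped at an 11.7 mm opening. Now the first half of the swing.

```bash
python3 -m inch '[[[-0.001,0,0.005],[-0.001,0.004,0],0],[[-0.003,-0.001,0.015],[-0.003,0.012,0],0],[[-0.005,-0.001,0.031],[-0.005,0.024,0],0],[[-0.006,-0.001,0.051],[-0.009,0.041,0],0],[[-0.005,-0.001,0.076],[-0.014,0.061,0],0],[[-0.002,0,0.1],[-0.018,0.081,0],0],[[0.003,0.001,0.124],[-0.023,0.102,0],0],[[0.011,0.002,0.147],[-0.027,0.122,0],0],[[0.02,0.005,0.168],[-0.032,0.142,0],0],[[0.032,0.007,0.188],[-0.037,0.163,0],0],[[0.045,0.01,0.206],[-0.041,0.183,0],0],[[0.06,0.013,0.222],[-0.046,0.203,0],0],[[0.076,0.017,0.237],[-0.05,0.224,0],0],[[0.093,0.021,0.249],[-0.055,0.244,0],0],[[0.111,0.025,0.259],[-0.06,0.264,0],0],[[0.13,0.029,0.267],[-0.064,0.285,0],0],[[0.15,0.034,0.272],[-0.069,0.305,0],0],[[0.17,0.038,0.275],[-0.073,0.325,0],0]]' 20
python3 bar.py
```

```text
clock: 37.4
tool_pos: [0.4779, 0.1936, 0.0973]
orientation: [[-0.236, 0.917, -0.321], [0.972, 0.224, -0.073], [0.005, -0.329, -0.944]]
wrist_force: [-4.0, 0.1, 10.7]
width: 0.132
tcp [-0.0204  0.0985  0.0973] toolz [-0.329 -0.001 -0.944] jaw [ 0.944  0.017 -0.329] 37.4 j [-11.  33. -19.  94.   5.  73. -18.] w 0.132
wrist 2922 bar med [-1.000e-04  1.058e-01  1.591e-01] Y 0.052 0.132
in tool [ 0.0073 -0.0011 -0.0649]
top 0
```

The crank is at 90°, with the bar right at the top and no drift in the grip. Now the second half.

```bash
python3 -m inch '[[[0.02,0.004,0.001],[-0.005,0.02,0],0],[[0.039,0.009,-0.001],[-0.009,0.041,0],0],[[0.059,0.013,-0.005],[-0.014,0.061,0],0],[[0.077,0.017,-0.011],[-0.018,0.081,0],0],[[0.095,0.021,-0.02],[-0.023,0.102,0],0],[[0.111,0.025,-0.031],[-0.027,0.122,0],0],[[0.127,0.029,-0.043],[-0.032,0.142,0],0],[[0.141,0.032,-0.058],[-0.037,0.163,0],0],[[0.153,0.034,-0.074],[-0.041,0.183,0],0],[[0.163,0.037,-0.091],[-0.046,0.203,0],0],[[0.171,0.039,-0.11],[-0.05,0.224,0],0],[[0.177,0.04,-0.13],[-0.055,0.244,0],0],[[0.181,0.041,-0.151],[-0.06,0.264,0],0],[[0.183,0.041,-0.172],[-0.064,0.285,0],0],[[0.183,0.041,-0.19],[-0.068,0.301,0],0],[[0.182,0.041,-0.203],[-0.071,0.313,0],0],[[0.18,0.041,-0.212],[-0.072,0.321,0],0],[[0.18,0.04,-0.216],[-0.073,0.325,0],0],[[0.18,0.04,-0.216],[-0.073,0.325,0],0]]' 20
python3 bar.py
```

```text
clock: 39.88
tool_pos: [0.5222, 0.2024, 0.041]
orientation: [[-0.233, 0.752, -0.617], [0.972, 0.186, -0.141], [0.009, -0.633, -0.774]]
wrist_force: [-3.1, 1.6, 6.9]
width: 0.129
tcp [0.0247 0.0973 0.041 ] toolz [-0.633 -0.002 -0.774] jaw [ 0.774  0.016 -0.633] 39.875 j [-14.  55. -16.  69.   4.  96. -15.] w 0.129
wrist 3122 bar med [0.0658 0.1064 0.0934] Y 0.053 0.132
in tool [ 0.009  -0.0013 -0.066 ]
top 0
```

The bar is at about 180°. I'll nudge it down gently to make sure of the stop.

```bash
python3 -m inch '[[[0,0,-0.004],[0,0,0],0],[[0,0,-0.008],[0,0,0],0],[[0,0,-0.008],[0,0,0],0]]' 20;python3 -m inch '[[[0,0,-0.004],[0,0,0],0],[[0,0,-0.008],[0,0,0],0],[[0,0,-0.008],[0,0,0],0]]' 20
python3 bar.py
python3 - <<'E'
from h import *
d=grab('scene');b=cv2.resize(d['frame'][140:230,250:350],(500,450),interpolation=cv2.INTER_CUBIC);cv2.imwrite('pics/c9.png',b[:,:,::-1])
E
```

```text
clock: 40.35
tool_pos: [0.5222, 0.2024, 0.0409]
orientation: [[-0.234, 0.751, -0.617], [0.972, 0.186, -0.141], [0.009, -0.633, -0.774]]
wrist_force: [-2.7, 1.3, 16.1]
width: 0.132
clock: 40.72
tool_pos: [0.5222, 0.2024, 0.0408]
orientation: [[-0.234, 0.751, -0.617], [0.972, 0.186, -0.141], [0.009, -0.633, -0.774]]
wrist_force: [-2.7, -0.4, 25.2]
width: 0.131
tcp [0.0247 0.0973 0.0408] toolz [-0.633 -0.002 -0.774] jaw [ 0.774  0.017 -0.633] 40.725 j [-14.  55. -16.  69.   4.  96. -15.] w 0.131
wrist 3121 bar med [0.0658 0.1062 0.0933] Y 0.053 0.132
in tool [ 0.0088 -0.0013 -0.0662]
top 0
```

The crank is firmly at the stop: the force rises with no motion. I'll relax the push and hold for about two seconds in total, then compute the return rows.

```bash
python3 -m inch '[[[0,0,0.008],[0,0,0],0],[[0,0,0.016],[0,0,0],0],[[0,0,0.016],[0,0,0],0],[[0,0,0.016],[0,0,0],0],[[0,0,0.016],[0,0,0],0],[[0,0,0.016],[0,0,0],0],[[0,0,0.016],[0,0,0],0]]' 20
python3 - <<'E'
from tab import *
u=np.arange(1,19)
w=np.minimum(1,u/5);t=np.cumsum(w)/w.sum()
table(180,90,180-t*90)
table(90,0,90-90*np.cumsum(w[::-1])/w.sum())
E
```

```text
clock: 41.75
tool_pos: [0.5222, 0.2023, 0.041]
orientation: [[-0.233, 0.752, -0.617], [0.972, 0.186, -0.141], [0.009, -0.633, -0.774]]
wrist_force: [-2.7, 0.6, 7.8]
width: 0.134
[[[0.001,0.000,0.004],[0.001,-0.004,0.000],0],[[0.002,0.000,0.013],[0.003,-0.012,0.000],0],[[0.003,0.001,0.026],[0.005,-0.024,0.000],0],[[0.003,0.001,0.044],[0.009,-0.041,0.000],0],[[0.002,0.000,0.065],[0.014,-0.061,0.000],0],[[-0.002,-0.001,0.086],[0.018,-0.081,0.000],0],[[-0.009,-0.002,0.106],[0.023,-0.102,0.000],0],[[-0.017,-0.004,0.125],[0.027,-0.122,0.000],0],[[-0.027,-0.006,0.143],[0.032,-0.142,0.000],0],[[-0.039,-0.009,0.159],[0.037,-0.163,0.000],0],[[-0.053,-0.012,0.173],[0.041,-0.183,0.000],0],[[-0.068,-0.015,0.186],[0.046,-0.203,0.000],0],[[-0.085,-0.019,0.196],[0.050,-0.224,0.000],0],[[-0.102,-0.023,0.205],[0.055,-0.244,0.000],0],[[-0.121,-0.027,0.211],[0.060,-0.264,0.000],0],[[-0.140,-0.032,0.215],[0.064,-0.285,0.000],0],[[-0.160,-0.036,0.217],[0.069,-0.305,0.000],0],[[-0.180,-0.040,0.216],[0.073,-0.325,0.000],0]]
[[[-0.020,-0.004,-0.003],[0.005,-0.020,0.000],0],[[-0.039,-0.009,-0.009],[0.009,-0.041,0.000],0],[[-0.058,-0.013,-0.016],[0.014,-0.061,0.000],0],[[-0.077,-0.017,-0.026],[0.018,-0.081,0.000],0],[[-0.094,-0.021,-0.039],[0.023,-0.102,0.000],0],[[-0.110,-0.025,-0.053],[0.027,-0.122,0.000],0],[[-0.125,-0.028,-0.069],[0.032,-0.142,0.000],0],[[-0.138,-0.031,-0.088],[0.037,-0.163,0.000],0],[[-0.149,-0.034,-0.107],[0.041,-0.183,0.000],0],[[-0.159,-0.036,-0.129],[0.046,-0.203,0.000],0],[[-0.166,-0.037,-0.151],[0.050,-0.224,0.000],0],[[-0.172,-0.039,-0.175],[0.055,-0.244,0.000],0],[[-0.175,-0.039,-0.199],[0.060,-0.264,0.000],0],[[-0.175,-0.040,-0.224],[0.064,-0.285,0.000],0],[[-0.174,-0.039,-0.245],[0.068,-0.301,0.000],0],[[-0.172,-0.039,-0.260],[0.071,-0.313,0.000],0],[[-0.171,-0.038,-0.270],[0.072,-0.321,0.000],0],[[-0.170,-0.038,-0.275],[0.073,-0.325,0.000],0]]
```

```bash
python3 -m inch '[[[0.001,0,0.004],[0.001,-0.004,0],0],[[0.002,0,0.013],[0.003,-0.012,0],0],[[0.003,0.001,0.026],[0.005,-0.024,0],0],[[0.003,0.001,0.044],[0.009,-0.041,0],0],[[0.002,0,0.065],[0.014,-0.061,0],0],[[-0.002,-0.001,0.086],[0.018,-0.081,0],0],[[-0.009,-0.002,0.106],[0.023,-0.102,0],0],[[-0.017,-0.004,0.125],[0.027,-0.122,0],0],[[-0.027,-0.006,0.143],[0.032,-0.142,0],0],[[-0.039,-0.009,0.159],[0.037,-0.163,0],0],[[-0.053,-0.012,0.173],[0.041,-0.183,0],0],[[-0.068,-0.015,0.186],[0.046,-0.203,0],0],[[-0.085,-0.019,0.196],[0.05,-0.224,0],0],[[-0.102,-0.023,0.205],[0.055,-0.244,0],0],[[-0.121,-0.027,0.211],[0.06,-0.264,0],0],[[-0.14,-0.032,0.215],[0.064,-0.285,0],0],[[-0.16,-0.036,0.217],[0.069,-0.305,0],0],[[-0.18,-0.04,0.216],[0.073,-0.325,0],0]]' 20
python3 bar.py
```

```text
clock: 44.0
tool_pos: [0.4793, 0.1921, 0.0962]
orientation: [[-0.235, 0.92, -0.315], [0.972, 0.223, -0.074], [0.002, -0.324, -0.946]]
wrist_force: [6.2, 1.3, 1.5]
width: 0.126
tcp [-0.0194  0.0968  0.0962] toolz [-0.324 -0.003 -0.946] jaw [ 0.946  0.015 -0.324] 44.0 j [-11.  33. -19.  94.   5.  73. -18.] w 0.126
wrist 3025 bar med [0.001  0.1058 0.159 ] Y 0.052 0.132
in tool [ 0.0088 -0.0011 -0.0659]
top 0
```

```bash
python3 -m inch '[[[-0.02,-0.004,-0.003],[0.005,-0.02,0],0],[[-0.039,-0.009,-0.009],[0.009,-0.041,0],0],[[-0.058,-0.013,-0.016],[0.014,-0.061,0],0],[[-0.077,-0.017,-0.026],[0.018,-0.081,0],0],[[-0.094,-0.021,-0.039],[0.023,-0.102,0],0],[[-0.11,-0.025,-0.053],[0.027,-0.122,0],0],[[-0.125,-0.028,-0.069],[0.032,-0.142,0],0],[[-0.138,-0.031,-0.088],[0.037,-0.163,0],0],[[-0.149,-0.034,-0.107],[0.041,-0.183,0],0],[[-0.159,-0.036,-0.129],[0.046,-0.203,0],0],[[-0.166,-0.037,-0.151],[0.05,-0.224,0],0],[[-0.172,-0.039,-0.175],[0.055,-0.244,0],0],[[-0.175,-0.039,-0.199],[0.06,-0.264,0],0],[[-0.175,-0.04,-0.224],[0.064,-0.285,0],0],[[-0.174,-0.039,-0.245],[0.068,-0.301,0],0],[[-0.172,-0.039,-0.26],[0.071,-0.313,0],0],[[-0.171,-0.038,-0.27],[0.072,-0.321,0],0],[[-0.17,-0.038,-0.275],[0.073,-0.325,0],0],[[-0.17,-0.038,-0.275],[0.073,-0.325,0],0]]' 20
python3 bar.py
```

```text
clock: 46.48
tool_pos: [0.4341, 0.1811, 0.0252]
orientation: [[-0.235, 0.972, 0.011], [0.972, 0.235, -0.002], [-0.005, 0.011, -1.0]]
wrist_force: [1.5, -5.2, 0.2]
width: 0.128
tcp [-0.066   0.096   0.0252] toolz [ 0.011 -0.005 -1.   ] jaw [1.    0.015 0.011] 46.475 j [-14.  22. -18. 121.  12.  38. -27.] w 0.128
wrist 3363 bar med [-0.0676  0.1059  0.0982] Y 0.051 0.131
in tool [ 0.0096 -0.0008 -0.073 ]
top 0
```

The bar is about 4 mm above home because it slipped in the grip. I'll press down gently to the stop.

```bash
python3 -m inch '[[[0,0,-0.008],[0,0,0],0],[[0,0,-0.016],[0,0,0],0],[[0,0,-0.02],[0,0,0],0],[[0,0,-0.02],[0,0,0],0]]' 20;python3 bar.py; python3 -m inch '[[[0,0,-0.004],[0,0,0],0],[[0,0,-0.008],[0,0,0],0],[[0,0,-0.008],[0,0,0],0]]' 20
python3 bar.py
```

```text
clock: 47.08
tool_pos: [0.4339, 0.1811, 0.0207]
orientation: [[-0.235, 0.972, 0.011], [0.972, 0.235, -0.003], [-0.005, 0.01, -1.0]]
wrist_force: [-1.4, -6.4, 8.3]
width: 0.127
tcp [-0.0661  0.096   0.0207] toolz [ 0.01  -0.005 -1.   ] jaw [1.    0.015 0.01 ] 47.075 j [-14.  23. -18. 121.  12.  37. -27.] w 0.127
wrist 3383 bar med [-0.0678  0.1061  0.0942] Y 0.051 0.131
in tool [ 0.0097 -0.0008 -0.0735]
top 0
clock: 47.55
tool_pos: [0.4341, 0.1813, 0.02]
orientation: [[-0.235, 0.972, 0.012], [0.972, 0.235, -0.003], [-0.006, 0.011, -1.0]]
wrist_force: [-6.9, -8.9, 26.6]
width: 0.131
tcp [-0.0659  0.0961  0.02  ] toolz [ 0.011 -0.005 -1.   ] jaw [1.    0.015 0.011] 47.55 j [-14.  23. -18. 121.  12.  37. -27.] w 0.131
wrist 3393 bar med [-0.0678  0.1061  0.0941] Y 0.051 0.131
in tool [ 0.0096 -0.0008 -0.0742]
top 0
```

The bar is at the home stop: its height reading of .0941 equals the start. I'll release, rise and go to a viewing pose beyond the deck.

```bash
python3 -m inch '[[[0,0,0.01],[0,0,0],0],[[0,0,0.01],[0,0,0],0.2],[[0,0,0.01],[0,0,0],0.45],[[0,0,0.01],[0,0,0],0.45],[[0,0,0.01],[0,0,0],0.45],[[0,0,0.1],[0,0,0],0.45],[[0,0,0.25],[0,0,0],0.45],[[0,0,0.45],[0,0,0],0.45],[[0,0,0.65],[0,0,0],0.45],[[0,0,0.85],[0,0,0],0.45],[[0.1,-0.15,0.9],[0,0,0],0.45],[[0.25,-0.35,0.9],[0,0,0],0.45],[[0.4,-0.6,0.9],[0.1,0.02,0],0.45],[[0.47,-0.85,0.85],[0.25,0.05,0],0.45],[[0.47,-0.95,0.7],[0.4,0.09,0],0.45],[[0.47,-0.95,0.6],[0.4,0.09,0],0.45],[[0.47,-0.95,0.55],[0.4,0.09,0],0.45],[[0.47,-0.95,0.55],[0.4,0.09,0],0.45]]' 20
python3 bar.py; python3 chk.py
python3 - <<'E'
from h import *
d=grab('wrist');a=cv2.resize(d['frame'][0:250,200:450],(400,400))
d=grab('scene');b=cv2.resize(d['frame'][150:230,265:345],(400,400),interpolation=cv2.INTER_CUBIC)
cv2.imwrite('pics/final.png',np.hstack([a,b])[:,:,::-1])
E
```

```text
clock: 49.9
tool_pos: [0.5522, -0.0528, 0.1562]
orientation: [[-0.218, 0.973, -0.08], [0.884, 0.231, 0.407], [0.414, 0.018, -0.91]]
wrist_force: [-0.2, 0.1, 0.4]
width: 0.449
tcp [-0.0022 -0.1581  0.1562] toolz [ 0.012  0.415 -0.91 ] jaw [1.    0.012 0.018] 49.9 j [ 23.  27. -10.  96. -19.  69.  36.] w 0.449
wrist 30 bar med [-0.0698  0.0516  0.0944] Y 0.049 0.057
in tool [ 0.1666 -0.0662  0.1423]
top 67 bar med [-0.0674  0.092   0.0928] Y 0.054 0.131
tcp -0.0013259329899727376 -0.15842789856810868 0.15776333330706147 clock 50.0
0.045 76 [-19. -18. -16.]
0.061 107 [-19. -18. -16.]
0.077 116 [-19. -18. -16.]
0.093 150 [-19. -17. -15.]
0.109 161 [-18. -16. -14.]
0.125 93 [-18. -17. -15.]
```

View pics/final.png

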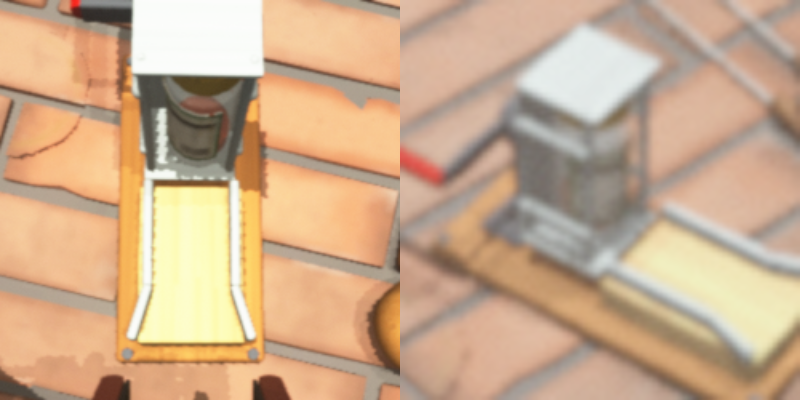

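The jar stands upright and fully home in the cradle, rear face vertical at −17 mm, and the crank is back at home at (420,165) in the right panel. A quick bystander check, then I'll hand in.

```bash
python3 - <<'E'
from h import *
import pickle
a=pts(pickle.load(open('top.pkl','rb')));b=pts(grab('top'))
for n,(u,v) in dict(white=(434,217),salt=(399,188),black=(367,230),blue=(362,180),tom=(403,238),garlic=(371,152),onion=(318,147),lemon=(200,204)).items():
    r=[]
    for P in(a,b):
        s=P[v-11:v+11,u-11:u+11].reshape(-1,3);s=s[np.isfinite(s[:,2])];r.append(s[s[:,2]>np.percentile(s[:,2],99)-.008].mean(0))
    print(n,((r[1]-r[0])*1e3).round(1))
o=manip.get_obs();print(o['clock'],o['wrist_force'])
ticket.close_job()
E
```

```text
white [-74.2 167.5 601.9]
salt [-104.9   93.3  563.9]
black [-2.1  0.3  0.4]
blue [-27.9   6.4 259.3]
tom [-49.  119.5 680.8]
garlic [-105.1   23.9  379.5]
onion [ 1.6  0.4 -1.8]
lemon [-2.  -0.1  0.1]
50.2 [-0.89718914  0.17743704 -0.11757381]
the job is handed in; nothing more can be done
```

The gold-lidded jar was turned over in the cradle and now stands upright in it again. I handed the job in at about 50 s with the robot touching nothing.

- **First push failed:** the finger tips really end about 37 mm short of the reported TCP, so I pushed the jar too high and it tipped to about 45° in the cradle entrance. I also failed twice to grip it before I found that offset. I then pulled it out, stood it back on the deck and pushed it home near its base.
- **Crank:** I swung it over to the stop, held it there about 2.1 s and swung it back to the home stop. The highest force I read on it was about 27 N, when I pressed it gently against each stop to confirm it was there.
- **Last checks:** the jar's rear face is vertical at −17 mm (nominal −18, within calibration), and the crank bar is back at its starting height.
- **Other things:** the black jar, onion and lemon are within about 2 mm of where they started. The arm hid the white-lidded jar, salt shaker, tomato, garlic and blue jar from the top camera, so their readings in that final check were useless. I did not check them another way. I felt no contact with any of them, but the tool passed close to the blue jar, by my estimate about 8 mm.

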